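Dry-fit the missing block in a tight row

ROBOT

A 6-joint arm with a two-finger parallel gripper is mounted at the origin on the work surface; the furniture and walls round the work are solid. World frame = base frame: x ahead of the robot, y to its left, z up, the work surface at z = 0. Lengths are in m, angles in rad, forces in N, time in s.
With the tool pointing down it reaches from about 0.425 to 0.95 m from the base axis. Payload 14.7 kg.
Tool frame: the origin (TCP) lies at the very end of the fingers, on their centre line; the grasp point (between the pads) lies 19 mm behind it (manip.tcp_to_grasp is the z of the grasp point in the tool frame, in m); z points along the fingers, y is the direction in which the jaws open and shut (so a half turn about z gives the same grasp; the last joint's range is limited). The gripper opens to 85 mm and grips with 20 to 120 N. Pads are 22 mm wide; open, the fingers measure 114 mm over their backs; the gripper's body (76 mm by 85 mm) begins 54 mm behind the grasp point. The pads swing forward as they close: fully open they stand 13 mm farther back than shut.
Start: joints at [1.289, 0.48, 1.596, -0, 1.065, -0.047], TCP at [0.151, 0.632, 0.195] pointing down, gripper open.
Joint ranges: [-2.75, 2.75], [-0.82, 2.05], [0.23, 2.67], [-1.56, 4.7], [0.09, 2.69], [-2.92, 2.92]. Speed limits (rad/s): [1.89, 1.89, 2.39, 3.01, 3.01, 3.01].

INTERFACE

Orientations are given as a unit quaternion [x, y, z, w].
In Python, from rig import manip gives the robot as it stands.
- The arm moves only by the tool apply_moves, never from a script. Its arguments are lists of equal length, an entry for each row: "delta_pos": the shift along the tool's x, y, z in cm, a list of three; "spin": the turn about the tool's z in degrees; "gripper": the finger opening in cm, from 0 to 8.54. A call has 1 to 20 rows; each row is the pose to reach, as a shift and turn from the pose measured when the call began, along the tool's axes at that moment; what a row does not reach only later rows make up. A row lasts 1/10 s, in which the tool goes at most 50 mm and 8.59 degrees, less where a joint would pass 70% of its speed; a pose out of reach is approached as far as the arm can. A call with a gripper value outside its range is refused whole. The fingers move at their own pace and stop on an object; the grip force is fixed at half the most. Time passes only in rows, so rows that repeat a pose let the fingers close. It gives the time, the measured TCP pose, the force and the opening at its end, in the units of the state.
- manip.observe(): the state, without advancing time (a new reading comes with each control period).
- manip.capture(name): name is "side" or "top"; returns the picture (420x560x3 uint8, red, green, blue); there is no depth.
- manip.get_calibration(name): a dict with "camera_matrix" (3x3 intrinsics, pixels), "world_from_camera" (4x4, takes a point from camera to world coordinates). Camera axes: x right, y up, looking along -z (the intrinsics and any distortion apply to the point x, -y, -z); pixel columns grow to the right and rows downward; lengths in m; the calibration is good to about 2 mm. A picture is of the moment at which its call begins. get_calibration takes no time and is no camera call.
- manip.job_done(): hands the job in, once; it reports no verdict.
Trained networks look in the newest picture that a camera, given by its name, has taken for a name from the list of things; names that differ only in an ending like _2 or _b are one class to them, and where a whole thing is asked for, a point or a joint stands for the part that bears it (a point fixed in the world has none). Each returns a list of dicts, best first, with "conf" (0 to 1); they miss things now and then, are a little off and sometimes report something else, mostly with a low value. They report only what shows in the picture. A call takes as long as a camera call. They do not tell look-alikes from the thing itself.
- manip.boxes_of(camera, name): "at" ([x, y, z] in m, in world coordinates, good to about 4 mm: the middle of the surface that is visible of it).
The state is a dict: "time_s": time; "q": joint angles; "joint_vel": joint speeds; "effort": joint torques, N m; "ee_pos": TCP position; "tcp_rot": TCP orientation; "contact_force": force on the tool from outside, world axes, zero at the start; "torque": the same for the moment, N m; "gripper_width": finger opening in m.
Only numpy, scipy, OpenCV 4.12 (cv2) and the standard library are available. Lean on these libraries where they do the work, as an engineer would, in place of code of your own. Each camera call takes 0.05 s, during which the arm holds its last target.

TASK

In the jig on the bench, gently nudge the row of brown blocks apart at its gap until the pale block will go in, and set the pale block upright into the gap, flat on the board near its centre line, its longer side along the row. Then push the jaw in from behind until the whole row is pressed snug together against the rubber-faced stop and stays squeezed, with no looseness left. Never push or press harder than about 20 newtons (2 kg), and leave the other things on the bench where they lie.

Things in the scene. Friction and masses are not known exactly. Their poses are not given: they have to be found in the camera images.
- jig: Fixed plywood dry-fit board, 370 x 175 x 12 mm, top 12 mm above the bench. Origin: centre of its underside; x along the row, from the dark wooden stop (45 mm high, at -x) to the jaw (at +x), y across, z up. Both long edges carry a rail 10 mm high, inner faces 75 mm from the centre line. The stop was set by hand and is not reported: its pad face is 124 to 136 mm to -x of the origin.
- jaw (a joint): Dark wooden jaw sliding along the jig's x at the row's +x end, 120 mm wide, 47 mm high above the board, with a black knob on top (28 mm wide, to 63 mm). m: 0 most closed (row face 74.5 mm to +x of the jig's origin), 0.036 most open (hard end). Drags with about 5 N and stays where left; the blocks' friction on the board adds up to about 6 N for the whole row.
- jaw_back (a point): Centre of the jaw's back (+x face, away from the row), 32 mm behind its row face, 24 mm above the board; axes as the jig's. Pushed here toward -x the jaw closes.
- block_a_c (a point): Centre of brown hardwood block A, loose on the board next to the stop: 52 mm along its x (along the row), 120 mm along y, 50 mm high. It meets the stop's sprung black rubber pad, which gives about 0.2 mm per N, so where the row becomes snug must be felt.
- block_b_c (a point): Centre of light brown hardwood block B, second in the row, next to A: 46 mm along its x (along the row), 105 mm along y, 50 mm high. Loose.
- block_c_c (a point): Centre of light brown hardwood block C, next to the jaw: 55 mm along its x (along the row), 130 mm along y, 55 mm high. Loose. The gap to be opened is between B and C (about 37 to 56 mm wide at the start).
- pale_c (a point): Centre of the pale, whitish wood block that belongs in the gap: 45 mm along its x, 62 mm along its y, 58 mm high; loose, about 0.1 kg, standing on the bench to the left of the jig. In the row its 62 mm (y) lies along the row, either way round; it can be gripped across its 45 mm.
- rule: Folded wooden rule, 16 x 203 x 15 mm, lying by; origin centre of underside. Leave alone.
- brown: Short brown block, 50 x 66 x 55 mm, not part of the job; origin centre of underside. Leave alone.
- handle: Turned tool handle, 53 x 96 x 18 mm, lying by; origin centre of underside. Leave alone.
Mind the look-alikes: they are no part of the job. What is shaped like the part that bears pale_c but blue, orange or yellow is not meant.

How it is judged:
By the outcome, as a careful person would: the job done as asked, in the order asked, and still so for the second after the job is handed in, with the robot touching nothing.
It also fails if it takes over 72 s, if anything falls off the work surface, if the arm or the gripper's body presses on something with over 40 N, if the wrist force passes 120 N, or if a joint passes its speed limit or range.

## Working session

There is one attempt and no reset: what is moved stays moved. The work goes in short steps, Python scripts to look and compute and a tool call to move; the robot and the scene stay as the last step left them, time stands still between calls to the robot, and variables do not carry over. Pictures are saved under pics/ and viewed, and the job is handed in when it is done.

Besides the shell and the picture viewer there is one more tool, called after "Call:" as a command line: name --pt "numbers of a row" for each row, then --argument value for the rest. apply_moves: Moves the arm, as the interface text tells. Its arguments: {"type":"object","properties":{"delta_pos":{"type":"array","items":{"type":"array","items":{"type":"number"}}},"spin":{"type":"array","items":{"type":"number"}},"gripper":{"type":"array","items":{"type":"number"}}},"required":["delta_pos","spin","gripper"]}

```bash
mkdir -p pics; ls; python3 - <<'E'
from rig import manip
import cv2,numpy as np
o=manip.observe(); print({k:np.round(v,3).tolist() for k,v in o.items()}, manip.tcp_to_grasp)
for c in("side","top"):
    im=manip.capture(c); cv2.imwrite(f"pics/{c}0.png",im[:,:,::-1])
    k=manip.get_calibration(c); print(c,np.round(k["camera_matrix"],1).tolist(),np.round(k["world_from_camera"],3).tolist(),[x for x in k])
    for n in ["jig","jaw","block_a_c","block_b_c","block_c_c","pale_c","jaw_back"]:
        if c=="side" and n in("jig","jaw_back"): continue
        try: print(c,n,[(np.round(d["at"],3).tolist(),round(d["conf"],2)) for d in manip.boxes_of(c,n)][:4])
        except Exception as e: print(n,e)
E
```

```text
pics
{'time_s': 0.0, 'q': [1.289, 0.481, 1.597, 0.0, 1.065, -0.047], 'joint_vel': [0.001, 0.0, 0.0, -0.001, 0.0, -0.002], 'effort': [0.001, -95.064, -43.018, -0.0, 0.012, -0.0], 'ee_pos': [0.151, 0.632, 0.194], 'tcp_rot': [0.117, 0.993, -0.001, -0.0], 'contact_force': [-0.134, -0.48, 0.399], 'torque': [-0.017, 0.003, 0.02], 'gripper_width': 0.086} -0.0187
side [[395.8, 0.0, 280.9], [0.0, 395.8, 207.1], [0.0, 0.0, 1.0]] [[-0.998, -0.044, 0.047, 0.508], [0.059, -0.344, 0.937, 1.241], [-0.025, 0.938, 0.346, 0.527], [0.0, 0.0, 0.0, 1.0]] ['camera_matrix', 'world_from_camera']
side jaw [([0.557, 0.044, 0.043], 0.86)]
side block_a_c [([0.555, -0.158, 0.057], 0.7)]
side block_b_c [([0.557, -0.094, 0.061], 0.49)]
side block_c_c [([0.56, -0.003, 0.064], 0.82)]
side pale_c [([0.563, 0.257, 0.035], 0.86), ([0.244, 0.412, 0.042], 0.82), ([0.355, 0.246, 0.042], 0.76), ([0.336, 0.356, 0.041], 0.7)]
top [[502.9, 0.0, 280.1], [0.0, 502.9, 210.0], [0.0, 0.0, 1.0]] [[-0.012, 0.987, -0.158, 0.204], [-1.0, -0.011, 0.005, 0.012], [0.003, 0.158, 0.987, 1.58], [0.0, 0.0, 0.0, 1.0]] ['camera_matrix', 'world_from_camera']
top jig [([0.554, 0.009, 0.014], 0.75)]
top jaw [([0.55, 0.027, 0.061], 0.59)]
top block_a_c [([0.558, -0.167, 0.064], 0.94)]
top block_b_c [([0.546, 0.028, 0.062], 0.71), ([0.551, -0.116, 0.062], 0.7)]
top block_c_c [([0.552, -0.016, 0.068], 0.71)]
top pale_c [([0.332, 0.332, 0.059], 0.95), ([0.237, 0.388, 0.061], 0.8), ([0.453, 0.276, 0.056], 0.79), ([0.561, 0.234, 0.059], 0.77)]
top jaw_back [([0.56, 0.03, 0.059], 0.75)]
```

View pics/side0.png

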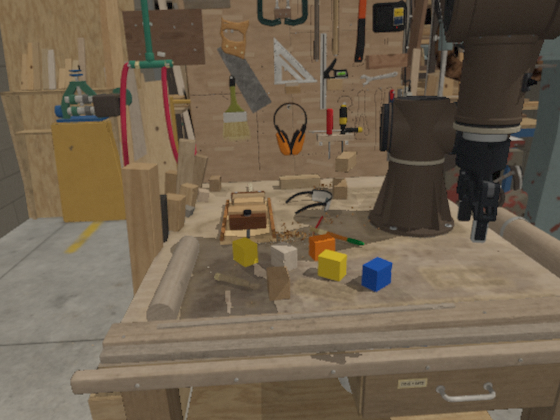

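View pics/top0.png

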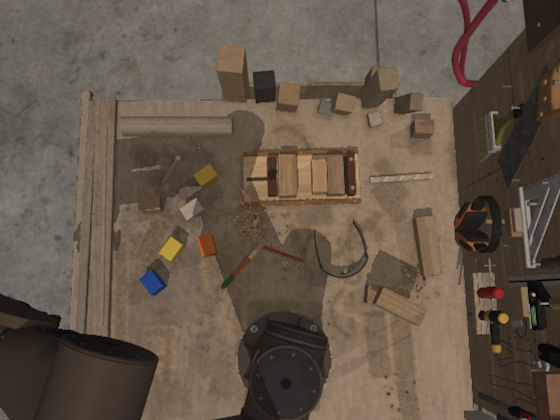

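```bash
cat > h.py <<'E'
import numpy as np,cv2
from rig import manip
def proj(c,P):
    k=manip.get_calibration(c);M=np.linalg.inv(k["world_from_camera"]);K=np.array(k["camera_matrix"])
    P=np.atleast_2d(P);q=(M[:3,:3]@P.T).T+M[:3,3]
    q=q*[1,-1,-1]; u=(K@q.T).T; return u[:,:2]/u[:,2:]
def unproj(c,uv,z):
    k=manip.get_calibration(c);W=np.array(k["world_from_camera"]);K=np.array(k["camera_matrix"])
    uv=np.atleast_2d(uv); d=np.c_[(uv[:,0]-K[0,2])/K[0,0],-(uv[:,1]-K[1,2])/K[1,1],-np.ones(len(uv))]
    d=(W[:3,:3]@d.T).T; o=W[:3,3]; t=(z-o[2])/d[:,2]; return o+d*t[:,None]
def crop(c,x0,y0,x1,y1,s,name,im=None):
    if im is None: im=manip.capture(c)[:,:,::-1]
    cv2.imwrite(name,cv2.resize(im[y0:y1,x0:x1],None,fx=s,fy=s,interpolation=cv2.INTER_CUBIC))
E
python3 - <<'E'
from h import *
t=cv2.imread("pics/top0.png");s=cv2.imread("pics/side0.png")
crop(0,235,140,370,215,5.9,"pics/topjig.png",t)
crop(0,130,140,240,220,7,"pics/toppale.png",t)
crop(0,205,180,395,300,4.2,"pics/sidec.png",s)
E
```

```text
(no output)
```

View pics/topjig.png

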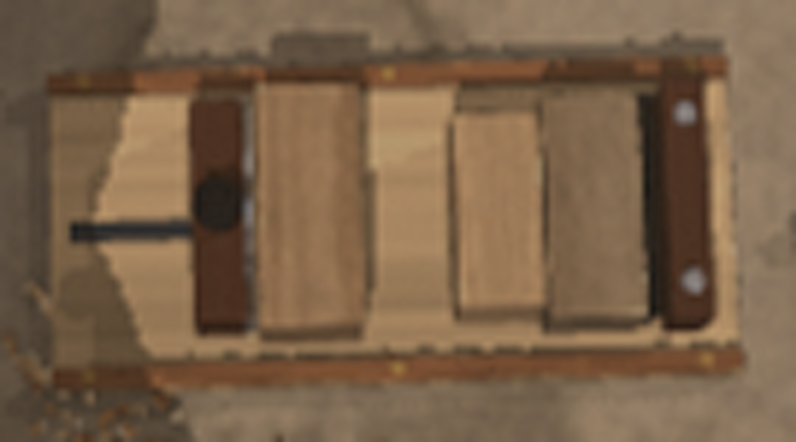

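View pics/toppale.png

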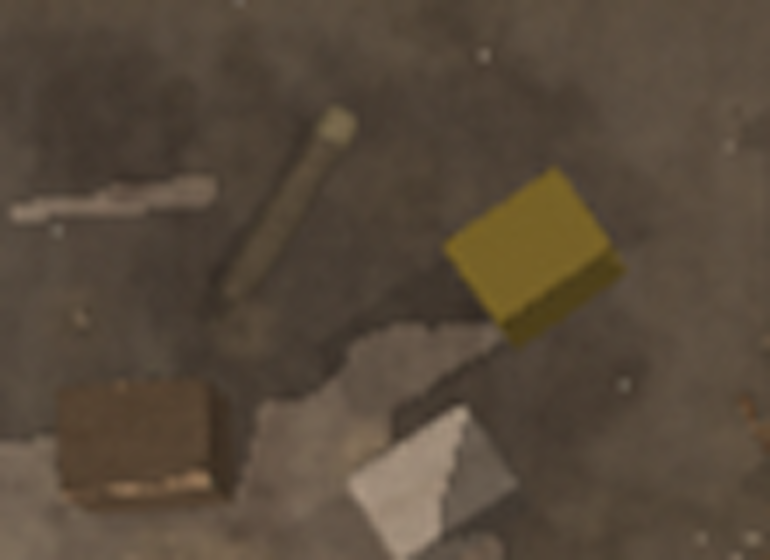

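View pics/sidec.png

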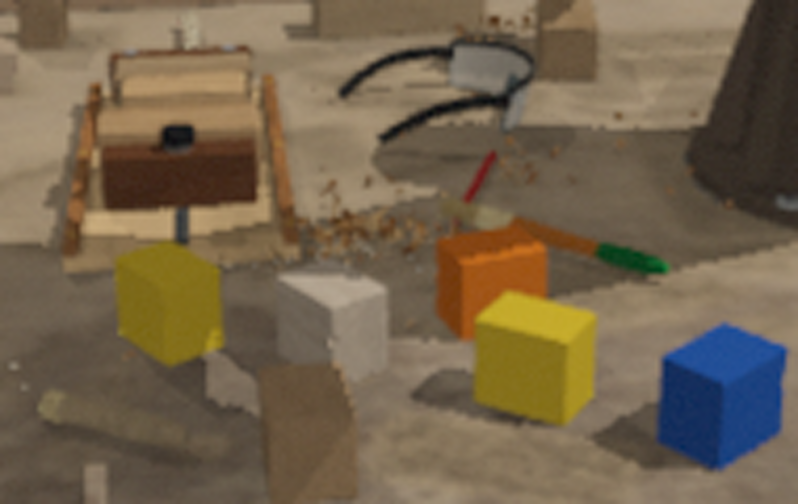

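Candidates for the pale block, with top-picture pixels: the pale block (190,208), yellow blocks (205,176) and (171,248), orange (207,245), blue (152,281), and short brown (149,203). The description fits the whitish one at (190,208). The row runs along world y: stop at the right (350,175), jaw at the left (272,175), and the gap between C and B near (304,175).

```bash
python3 - <<'E'
from h import *
t=cv2.imread("pics/top0.png")
crop(0,165,185,225,230,13,"pics/toppale2.png",t)
crop(0,236,145,306,210,9,"pics/j1.png",t)
crop(0,300,145,370,210,9,"pics/j2.png",t)
# jig corners estimate from crop (board outline top z .022 rails)
for n,uv,z in [("rail TL",(47,75),.022),("rail TR",(725,60),.022),("rail BL",(52,385),.022),("rail BR",(742,372),.022)]:
    p=np.array(uv)/5.9+[235,140]; print(n,np.round(unproj("top",p,z)[0],4))
E
```

```text
rail TL [0.6392 0.1208 0.022 ]
rail TR [ 0.6436 -0.2468  0.022 ]
rail BL [0.4689 0.1182 0.022 ]
rail BR [ 0.4718 -0.2497  0.022 ]
```

View pics/toppale2.png

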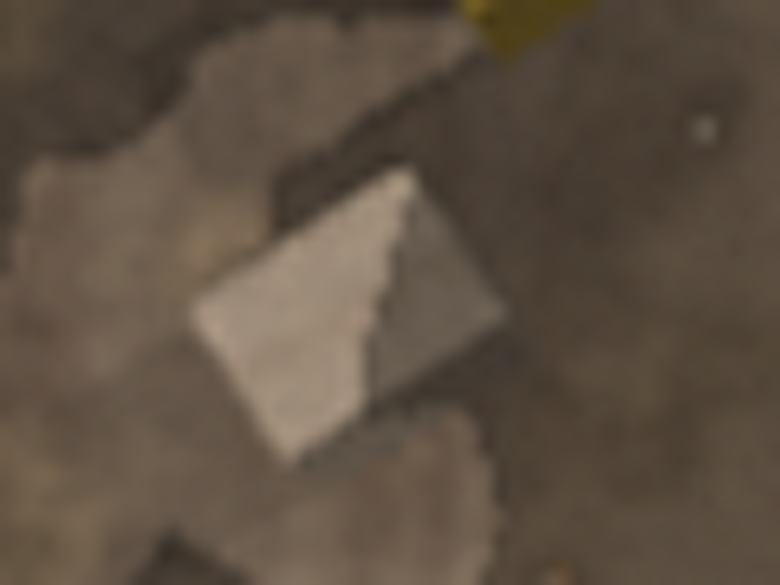

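View pics/j1.png

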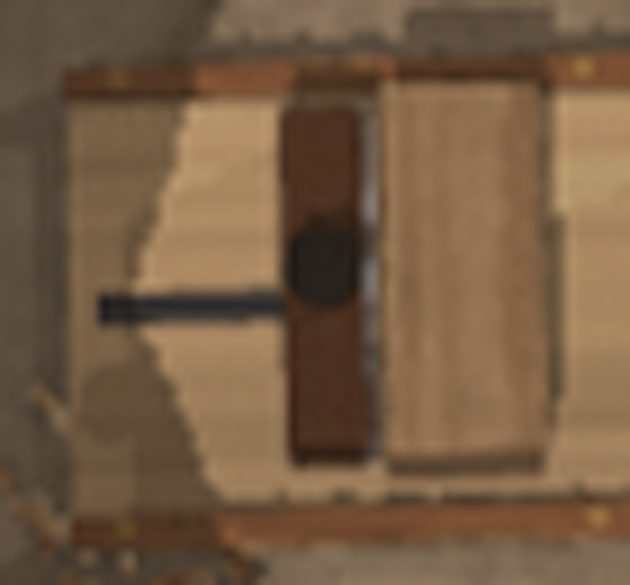

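View pics/j2.png

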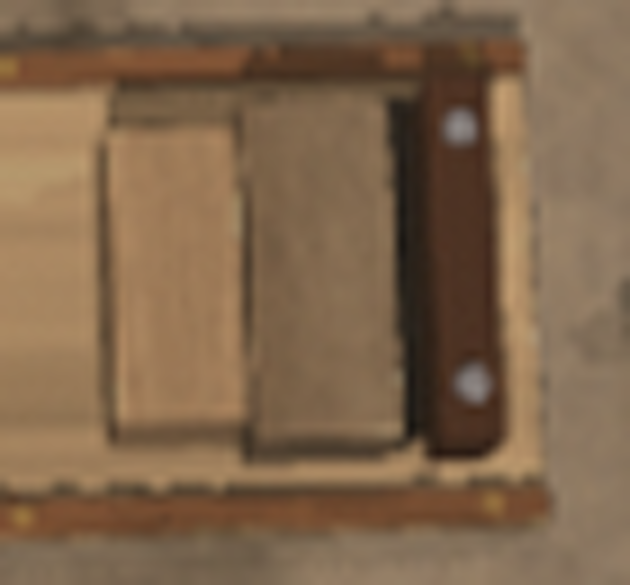

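```bash
python3 - <<'E'
from h import *
o=np.array([.5558,-.0644]);a=np.radians(90.6);ux=np.array([np.cos(a),np.sin(a)]);uy=np.array([-ux[1],ux[0]])
pc=unproj("top",np.array([(192,303),(408,170),(505,312),(290,463)])/13+[165,185],.058)
print("pale",np.round(pc[:,:2],4).tolist(),pc[:,:2].mean(0))
for i in range(4):
    d=(pc[(i+1)%4]-pc[i])[:2]; print(np.hypot(*d),np.degrees(np.arctan2(d[1],d[0])))
# side check of pale: 
def J(n,uv,z,s,off):
    p=unproj("top",np.array(uv)/s+off,z)[:,:2]-o
    print(n,[(round(1000*q@ux,1),round(1000*q@uy,1)) for q in p])
A=[236,145];B=[300,145]
J("jaw TL,BL,BR,TR",[(284,108),(292,462),(368,462),(362,108)],.059,9,A)
J("C",[(385,85),(388,460),(545,455),(538,85)],.067,9,A)
J("B",[(108,125),(113,432),(243,425),(238,125)],.062,9,B)
J("A",[(244,100),(252,448),(406,440),(385,100)],.062,9,B)
J("stop L face top/bot, back",[(420,80),(428,455),(505,445),(488,80)],.057,9,B)
for n,uv in [("pale side",(0,0))]:
    pass
c=pc.mean(0); print(proj("side",np.c_[pc[:,:2],np.full(4,.058)])); 
E
```

```text
pale [[0.4555, 0.3119], [0.4868, 0.2615], [0.4525, 0.2382], [0.4171, 0.2882]] [0.4529535  0.27495037]
0.05935631970888804 -58.15636057005187
0.04148083939095162 -145.7470323551156
0.061260135434187526 125.26226995719804
0.04509719996860715 31.778821264133573
jaw TL,BL,BR,TR [(np.float64(105.5), np.float64(-59.6)), (np.float64(105.0), np.float64(65.1)), (np.float64(79.0), np.float64(65.7)), (np.float64(78.5), np.float64(-59.0))]
C [(np.float64(70.4), np.float64(-64.8)), (np.float64(72.2), np.float64(66.6)), (np.float64(18.8), np.float64(66.0)), (np.float64(17.7), np.float64(-63.7))]
B [(np.float64(-32.6), np.float64(-49.8)), (np.float64(-30.8), np.float64(58.2)), (np.float64(-75.3), np.float64(56.7)), (np.float64(-77.5), np.float64(-48.8))]
A [(np.float64(-79.9), np.float64(-57.7)), (np.float64(-78.1), np.float64(64.8)), (np.float64(-130.8), np.float64(63.1)), (np.float64(-128.6), np.float64(-56.6))]
stop L face top/bot, back [(np.float64(-141.8), np.float64(-64.9)), (np.float64(-138.8), np.float64(67.5)), (np.float64(-165.4), np.float64(64.6)), (np.float64(-165.4), np.float64(-64.4))]
[[284.40383559 252.36398413]
 [271.72571734 244.60185985]
 [283.6826162  240.39268781]
 [298.08878886 247.66119732]]
```

```bash
cat >> h.py <<'E'
from scipy.spatial.transform import Rotation as Rn
O=np.array([.5558,-.0644]);_a=np.radians(90.6);UX=np.array([np.cos(_a),np.sin(_a)]);UY=np.array([-UX[1],UX[0]])
def jw(u,v,z=None):  # jig mm -> world
    p=O+u/1000*UX+v/1000*UY; return p if z is None else np.r_[p,z]
def st():
    o=manip.observe();R=Rn.from_quat(o["tcp_rot"]).as_matrix()
    p=np.array(o["ee_pos"]);j=p[:2]-O
    print("t",round(o["time_s"],2),"tcp",np.round(p,4),"jig",np.round([1000*j@UX,1000*j@UY],1),"yaz",round(np.degrees(np.arctan2(R[1,1],R[0,1])),2),"tilt",np.round(R[:,2],3),"F",np.round(o["contact_force"],1),"g",round(o["gripper_width"],4))
    return o,p,R
def go(*targets):
    o,p,R=st()
    for t in targets: print("delta cm",np.round(R.T@(np.array(t)-p)*100,2))
E
python3 - <<'E'
from h import *
go([.42,.40,.19],jw(-7,1,.19),jw(-7,1,.03))
t=cv2.imread("pics/top0.png")
# orange corners
crop(0,160,160,240,270,6,"pics/o.png",t)
E
```

```text
t 0.7 tcp [0.1512 0.6322 0.1946] jig [700.8 397.3] yaz 76.55 tilt [-0.  0. -1.] F [0.  0.9 0.6] g 0.0853
delta cm [-31.54 -16.33   0.46]
delta cm [-55.63 -59.04   0.46]
delta cm [-55.63 -59.04  16.46]
```

View pics/o.png

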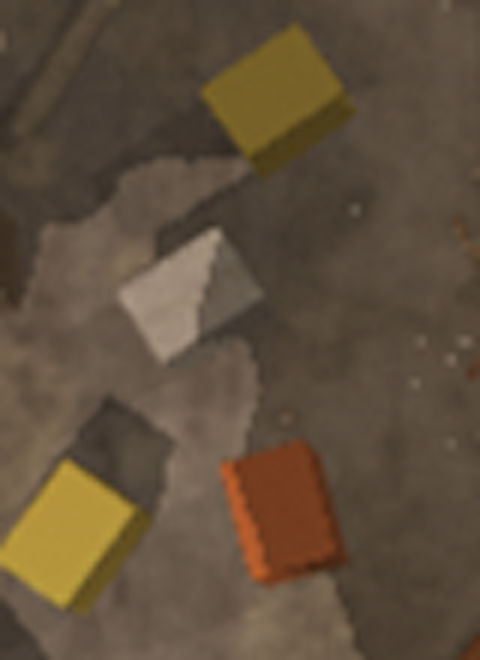

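Call:
apply_moves --pt "-4 -2 0.4" --pt "-8 -4 0.4" --pt "-12 -6.2 0.4" --pt "-16 -8.3 0.4" --pt "-20 -10.4 0.4" --pt "-24 -12.5 0.4" --pt "-28 -14.5 0.4" --pt "-31.5 -16.5 0.4" --pt "-33.9 -20.7 0.4" --pt "-36.3 -25 0.4" --pt "-38.7 -29.2 0.4" --pt "-41.2 -33.5 0.4" --pt "-43.6 -37.8 0.4" --pt "-46 -42 0.4" --pt "-48.4 -46.3 0.4" --pt "-50.8 -50.5 0.4" --pt "-53.2 -54.8 0.4" --pt "-55.6 -59 0.4" --pt "-55.6 -59 0.4" --pt "-55.6 -59 0.4" --spin '[4,8,12,16,20,25,30,35,40,45,50,55,60,65,70,73,76,76,76,76]' --gripper '[0,0,0,0,0,0,0,0,0,0,0,0,0,0,0,0,0,0,0,0]'

```text
time_s: 2.7
ee_pos: [0.5546, -0.072, 0.1904]
tcp_rot: [0.705, 0.71, -0.0, -0.0]
contact_force: [-0.7, 1.1, 0.4]
gripper_width: -0.0
```

```bash
python3 - <<'E'
from h import *
go(jw(-7,1,.12),jw(-7,1,.03))
crop("top",235,140,370,215,5.9,"pics/t2.png")
E
```

```text
t 2.7 tcp [ 0.5546 -0.072   0.1904] jig [-7.6  1.2] yaz 0.41 tilt [-0.  0. -1.] F [-0.7  1.1  0.4] g -0.0
delta cm [0.06 0.02 7.04]
delta cm [ 0.06  0.03 16.04]
```

View pics/t2.png

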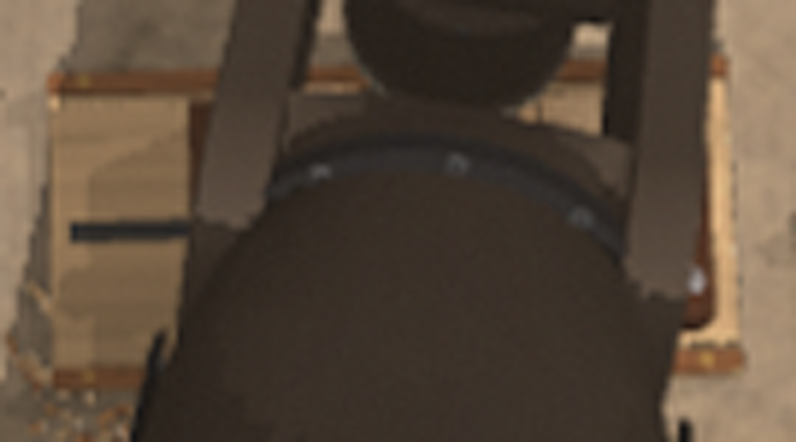

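The arm blocks the top view, so the descent goes by computed position, and I feel for contact on the way down.

Call:
apply_moves --pt "0.1 0 3" --pt "0.1 0 6" --pt "0.1 0 9" --pt "0.1 0 11" --pt "0.1 0 12" --pt "0.1 0 13" --pt "0.1 0 14" --pt "0.1 0 15" --pt "0.1 0 16" --pt "0.1 0 16" --spin '[0,0,0,0,0,0,0,0,0,0]' --gripper '[0,0,0,0,0,0,0,0,0,0]'

```text
time_s: 3.75
ee_pos: [0.5536, -0.0698, 0.0293]
tcp_rot: [0.704, 0.71, -0.0, -0.001]
contact_force: [-0.9, -0.1, -0.0]
gripper_width: 0.0002
```

```bash
python3 - <<'E'
from h import *
st()
crop("side",205,180,305,260,8,"pics/s2.png")
E
```

```text
t 3.75 tcp [ 0.5536 -0.0698  0.0293] jig [-5.4  2.3] yaz 0.49 tilt [-0.002  0.001 -1.   ] F [-0.9 -0.1 -0. ] g 0.0002
```

View pics/s2.png

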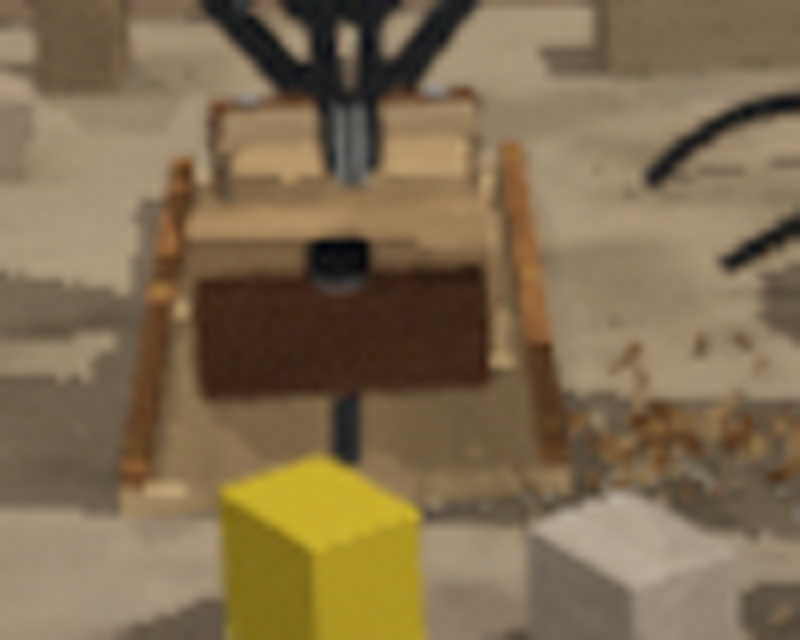

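The fingers are inside the gap with no contact force. Next is the gentle push toward the jaw.

Call:
apply_moves --pt "0.3 0 0" --pt "0.6 0 0" --pt "0.8 0 0" --pt "0.9 0 0" --pt "1.0 0 0" --pt "1.1 0 0" --pt "1.2 0 0" --pt "1.3 0 0" --pt "1.4 0 0" --pt "1.5 0 0" --spin '[0,0,0,0,0,0,0,0,0,0]' --gripper '[0,0,0,0,0,0,0,0,0,0]'

```text
time_s: 4.8
ee_pos: [0.5537, -0.0548, 0.0299]
tcp_rot: [0.704, 0.71, -0.0, -0.001]
contact_force: [0.2, 0.3, -0.4]
gripper_width: 0.0002
```

```bash
python3 - <<'E'
from h import *
st()
E
```

```text
t 4.8 tcp [ 0.5537 -0.0548  0.0299] jig [9.6 2. ] yaz 0.49 tilt [-0.002  0.001 -1.   ] F [ 0.2  0.3 -0.4] g 0.0002
```

Call:
apply_moves --pt "0.1 0 0" --pt "0.2 0 0" --pt "0.3 0 0" --pt "0.4 0 0" --pt "0.5 0 0" --pt "0.6 0 0" --spin '[0,0,0,0,0,0]' --gripper '[0,0,0,0,0,0]'

```text
time_s: 5.4
ee_pos: [0.5539, -0.049, 0.03]
tcp_rot: [0.704, 0.71, -0.0, -0.0]
contact_force: [-1.0, -6.9, 2.5]
gripper_width: 0.0003
```

```bash
python3 - <<'E'
from h import *
st()
crop("side",205,180,305,260,8,"pics/s3.png")
E
```

```text
t 5.4 tcp [ 0.5539 -0.049   0.03  ] jig [15.4  1.7] yaz 0.49 tilt [-0.001  0.    -1.   ] F [-1.  -6.9  2.5] g 0.0003
```

View pics/s3.png

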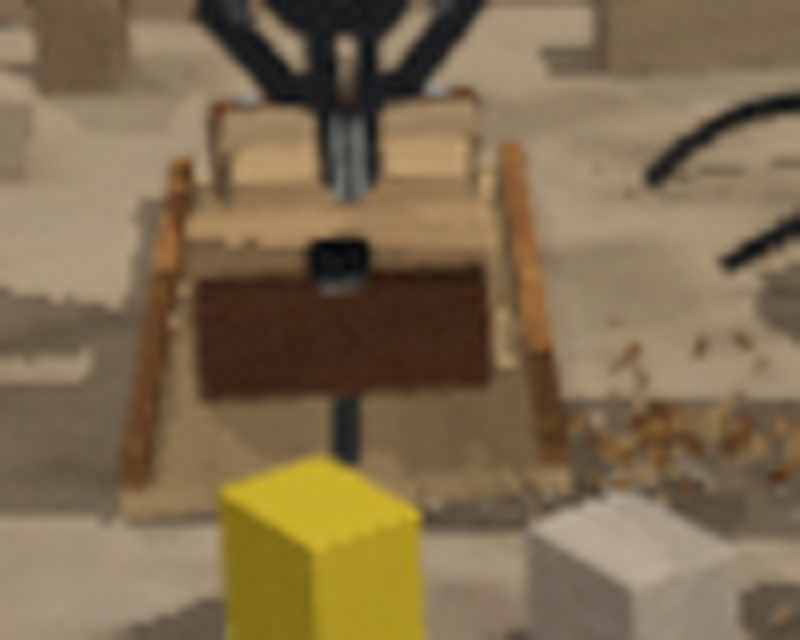

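Call:
apply_moves --pt "0.1 0 0" --pt "0.2 0 0" --pt "0.3 0 0" --pt "0.4 0 0" --pt "0.5 0 0" --pt "0.6 0 0" --spin '[0,0,0,0,0,0]' --gripper '[0,0,0,0,0,0]'

```text
time_s: 6.05
ee_pos: [0.5539, -0.0434, 0.0301]
tcp_rot: [0.704, 0.71, -0.0, -0.0]
contact_force: [-1.9, -7.7, 2.2]
gripper_width: -0.0003
```

Call:
apply_moves --pt "0.1 0 0" --pt "0.2 0 0" --pt "0.3 0 0" --pt "0.4 0 0" --pt "0.5 0 0" --pt "0.6 0 0" --pt "0.7 0 0" --pt "0.8 0 0" --pt "0.9 0 0" --pt "1.0 0 0" --spin '[0,0,0,0,0,0,0,0,0,0]' --gripper '[0,0,0,0,0,0,0,0,0,0]'

```text
time_s: 7.05
ee_pos: [0.5537, -0.0337, 0.0302]
tcp_rot: [0.704, 0.71, -0.001, -0.0]
contact_force: [-0.8, -7.4, 2.8]
gripper_width: 0.0001
```

```bash
python3 - <<'E'
from h import *
st()
crop("side",205,180,305,260,8,"pics/s4.png")
E
```

```text
t 7.05 tcp [ 0.5537 -0.0337  0.0302] jig [30.7  1.7] yaz 0.51 tilt [-0.001 -0.001 -1.   ] F [-0.8 -7.4  2.8] g 0.0001
```

View pics/s4.png

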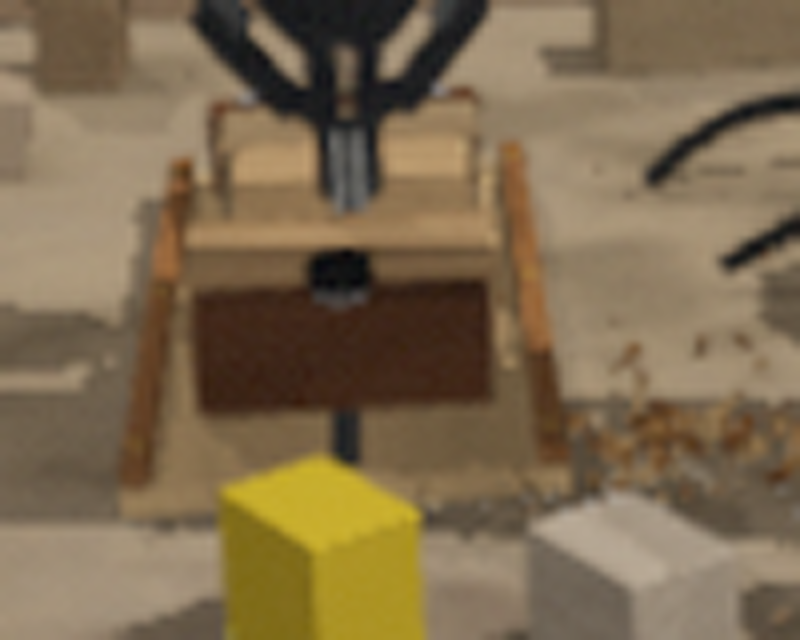

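```bash
python3 - <<'E'
from h import *
go(jw(26,1.7,.03),[.453,.275,.15],[.453,.275,.02])
E
```

```text
t 7.1 tcp [ 0.5537 -0.0336  0.0302] jig [30.8  1.8] yaz 0.51 tilt [-0.001 -0.001 -1.   ] F [-0.4 -5.8  1.4] g 0.0001
delta cm [-0.48  0.01  0.02]
delta cm [ 30.94  -9.81 -11.99]
delta cm [30.95 -9.79  1.01]
```

Call:
apply_moves --pt "-0.3 0 0" --pt "-0.6 0 0" --pt "-0.6 0 -3" --pt "-0.6 0 -7" --pt "-0.6 0 -11" --pt "4 -1.5 -12" --pt "8 -2.8 -12" --pt "12 -4 -12" --pt "16 -5.2 -12" --pt "20 -6.4 -12" --pt "24 -7.6 -12" --pt "28 -8.9 -12" --pt "30.9 -9.8 -12" --pt "30.9 -9.8 -12" --pt "30.9 -9.8 -12" --spin '[0,0,0,0,0,-4,-8,-12,-16,-20,-24,-28,-32.7,-32.7,-32.7]' --gripper '[0,0,0,0,0,8.5,8.5,8.5,8.5,8.5,8.5,8.5,8.5,8.5,8.5]'

```text
time_s: 8.6
ee_pos: [0.4527, 0.275, 0.1499]
tcp_rot: [0.475, 0.88, -0.001, -0.0]
contact_force: [0.2, 0.1, -0.5]
gripper_width: 0.0851
```

```bash
python3 - <<'E'
from h import *
go([.453,.275,.02])
im=manip.capture("top")[:,:,::-1];s=manip.capture("side")[:,:,::-1]
cv2.imwrite("pics/top4.png",im)
crop(0,235,140,370,215,5.9,"pics/t4.png",im)
crop(0,205,140,385,275,4.4,"pics/s5.png",s)
E
```

```text
t 8.6 tcp [0.4527 0.275  0.1499] jig [340.4  99.5] yaz 33.27 tilt [-0.001 -0.001 -1.   ] F [ 0.2  0.1 -0.5] g 0.0851
delta cm [-1.000e-02  4.000e-02  1.299e+01]
```

View pics/t4.png

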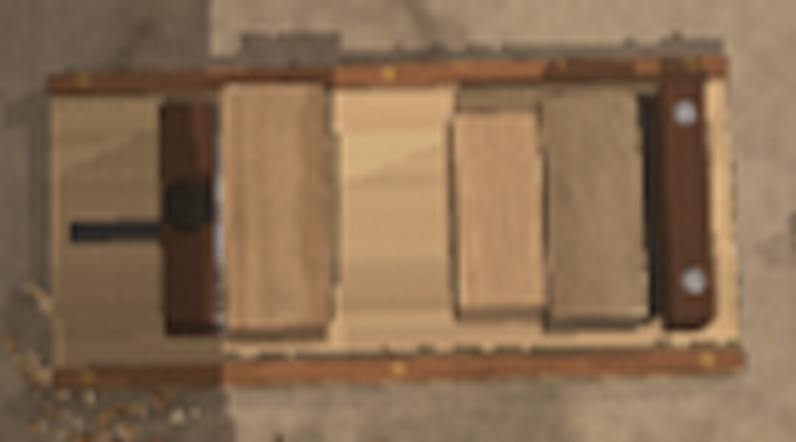

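View pics/s5.png

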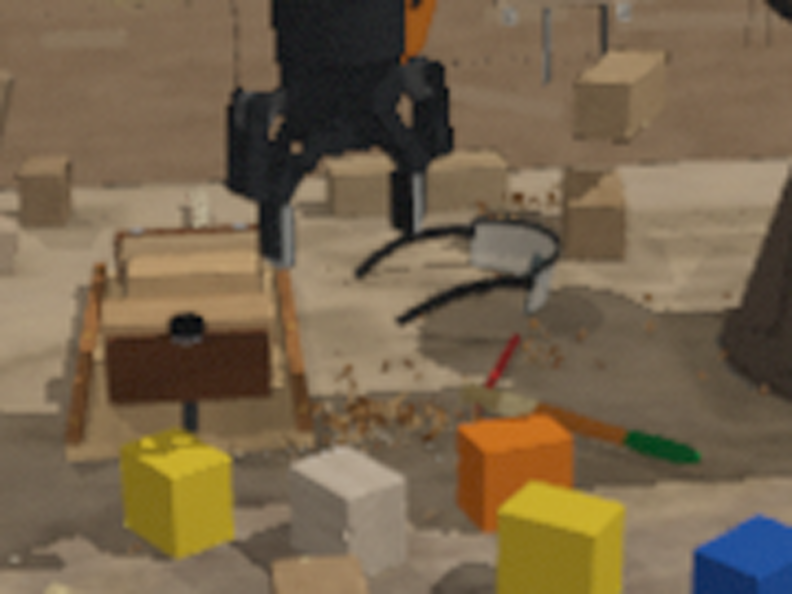

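```bash
python3 - <<'E'
from h import *
im=cv2.imread("pics/top4.png")
crop(0,285,150,335,205,12,"pics/gap.png",im)
for r in (165,175,185): print(im[r,270:330].sum(1).tolist())
E
```

```text
[165, 221, 355, 403, 381, 367, 388, 395, 381, 380, 392, 396, 393, 403, 402, 379, 352, 344, 348, 336, 325, 332, 403, 508, 503, 498, 501, 498, 499, 499, 500, 497, 496, 502, 489, 479, 474, 473, 459, 466, 395, 289, 442, 453, 436, 425, 431, 428, 423, 423, 426, 426, 416, 419, 437, 412, 323, 295, 337, 339]
[104, 210, 367, 405, 362, 337, 360, 386, 378, 369, 377, 390, 396, 394, 390, 370, 356, 351, 346, 331, 321, 318, 360, 475, 465, 464, 463, 463, 465, 461, 464, 464, 464, 463, 461, 461, 462, 461, 463, 466, 408, 264, 341, 425, 433, 432, 423, 427, 415, 424, 417, 426, 423, 421, 421, 431, 371, 225, 334, 328]
[167, 227, 324, 354, 381, 363, 369, 399, 397, 376, 374, 386, 399, 403, 401, 397, 363, 348, 341, 347, 344, 302, 354, 432, 425, 425, 424, 424, 426, 424, 426, 428, 423, 425, 423, 427, 425, 422, 426, 427, 410, 303, 306, 457, 428, 432, 432, 421, 412, 414, 415, 421, 432, 426, 431, 436, 411, 348, 349, 327]
```

View pics/gap.png

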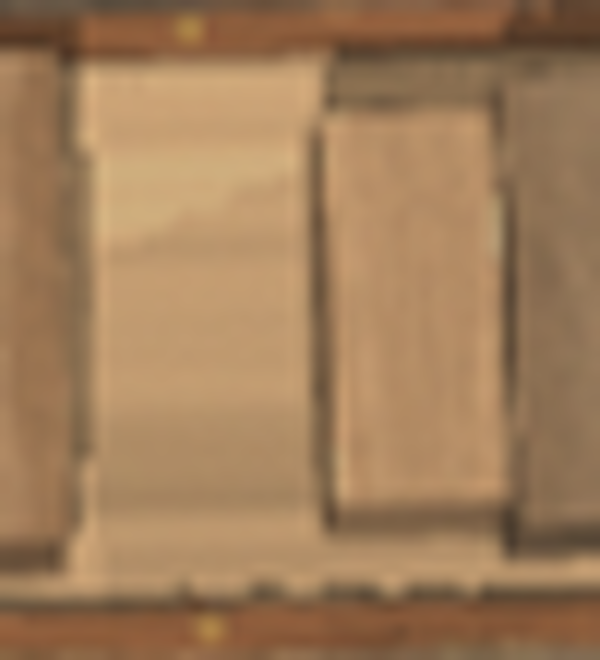

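```bash
python3 - <<'E'
from h import *
def J(p,z):
    q=unproj("top",p,z)[0,:2]-O; return np.round([1000*q@UX,1000*q@UY],1)
for x in (270.5,271.2,272,289,290,291,292.3): print(x,J((x,175),.067))
print(J((292.3,175),.012))
for x in (310.5,311,312,312.5,326,327): print(x,J((x,175),.062))
for x in (310,310.5): print(x,J((x,175),.012))
for y in (154,198): print(J((288,y),.067))
E
```

```text
270.5 [97.3 -0.1]
271.2 [95.1 -0. ]
272 [92.7  0. ]
289 [40.3  1.1]
290 [37.2  1.2]
291 [34.1  1.3]
292.3 [30.1  1.4]
[ 28.3 -11.4]
310.5 [-26.3   1.4]
311 [-27.8   1.4]
312 [-30.9   1.5]
312.5 [-32.5   1.5]
326 [-74.2   2.4]
327 [-77.3   2.5]
310 [-28.2 -10.2]
310.5 [-29.8 -10.1]
[ 41.7 -65.6]
[45.2 73.1]
```

The gap is only about 65 mm, which is too tight for 62 mm. I go back and nudge C and the jaw about 8 mm further.

```bash
python3 - <<'E'
from h import *
go(jw(15,1.7,.15),jw(15,1.7,.03))
E
```

```text
t 8.7 tcp [0.4532 0.2739 0.15  ] jig [339.4  99.1] yaz 33.14 tilt [-0.001 -0.001 -1.   ] F [ 0.3  0.2 -0.1] g 0.085
delta cm [-3.258e+01 -9.240e+00  1.000e-02]
delta cm [-32.58  -9.22  12.01]
```

Call:
apply_moves --pt "-4.5 -1.3 0" --pt "-9 -2.6 0" --pt "-13.5 -3.8 0" --pt "-18 -5.1 0" --pt "-22.5 -6.4 0" --pt "-27 -7.7 0" --pt "-31 -8.8 0" --pt "-32.6 -9.2 0" --pt "-32.6 -9.2 0" --pt "-32.6 -9.2 3" --pt "-32.6 -9.2 6" --pt "-32.6 -9.2 8" --pt "-32.6 -9.2 10" --pt "-32.6 -9.2 12" --pt "-32.6 -9.2 12" --spin '[4,8,12,16,20,24,28,32.6,32.6,32.6,32.6,32.6,32.6,32.6,32.6]' --gripper '[0,0,0,0,0,0,0,0,0,0,0,0,0,0,0]'

```text
time_s: 10.2
ee_pos: [0.552, -0.0491, 0.0281]
tcp_rot: [0.704, 0.711, -0.002, -0.002]
contact_force: [0.5, -0.3, 0.5]
gripper_width: 0.0001
```

```bash
python3 - <<'E'
from h import *
go(jw(29,1.7,.03),jw(39,1.7,.03))
E
```

```text
t 10.2 tcp [ 0.552  -0.0491  0.0281] jig [15.3  3.6] yaz 0.57 tilt [-0.005 -0.    -1.   ] F [ 0.5 -0.3  0.5] g 0.0001
delta cm [ 1.37  0.19 -0.19]
delta cm [ 2.37  0.19 -0.19]
```

Call:
apply_moves --pt "0.4 0.2 -0.1" --pt "0.8 0.2 -0.1" --pt "1.1 0.2 -0.1" --pt "1.3 0.2 -0.1" --pt "1.4 0.2 -0.1" --pt "1.5 0.2 -0.1" --pt "1.6 0.2 -0.1" --pt "1.7 0.2 -0.1" --pt "1.8 0.2 -0.1" --pt "1.9 0.2 -0.1" --pt "2.0 0.2 -0.1" --pt "2.1 0.2 -0.1" --pt "2.2 0.2 -0.1" --pt "2.3 0.2 -0.1" --pt "2.4 0.2 -0.1" --spin '[0,0,0,0,0,0,0,0,0,0,0,0,0,0,0]' --gripper '[0,0,0,0,0,0,0,0,0,0,0,0,0,0,0]'

```text
time_s: 11.7
ee_pos: [0.5541, -0.0258, 0.0294]
tcp_rot: [0.704, 0.711, -0.002, -0.001]
contact_force: [-0.3, -7.5, 3.8]
gripper_width: -0.0002
```

```bash
python3 - <<'E'
from h import *
go(jw(33,1.7,.03),[.453,.275,.15])
E
```

```text
t 11.7 tcp [ 0.5541 -0.0258  0.0294] jig [38.6  1.3] yaz 0.58 tilt [-0.005 -0.001 -1.   ] F [-0.3 -7.5  3.8] g -0.0002
delta cm [-0.56 -0.04 -0.06]
delta cm [ 30.17  -9.86 -12.04]
```

Call:
apply_moves --pt "-0.3 0 0" --pt "-0.6 0 0" --pt "-0.6 0 -3" --pt "-0.6 0 -7" --pt "-0.6 0 -11" --pt "4 -1.5 -12" --pt "8 -2.8 -12" --pt "12 -4 -12" --pt "16 -5.2 -12" --pt "20 -6.4 -12" --pt "24 -7.6 -12" --pt "28 -9 -12" --pt "30.2 -9.9 -12" --pt "30.2 -9.9 -10" --pt "30.2 -9.9 -8" --pt "30.2 -9.9 -8" --spin '[0,0,0,0,0,-4,-8,-12,-16,-20,-24,-28,-32.7,-32.7,-32.7,-32.7]' --gripper '[0,0,0,0,0,8.5,8.5,8.5,8.5,8.5,8.5,8.5,8.5,8.5,8.5,8.5]'

```text
time_s: 13.3
ee_pos: [0.4508, 0.2746, 0.1076]
tcp_rot: [0.475, 0.88, -0.003, -0.003]
contact_force: [0.3, 0.7, 0.7]
gripper_width: 0.085
```

```bash
python3 - <<'E'
from h import *
go([.453,.275,.02])
im=manip.capture("top")[:,:,::-1];s=manip.capture("side")[:,:,::-1]
cv2.imwrite("pics/top6.png",im)
crop(0,235,140,370,215,5.9,"pics/t6.png",im)
crop(0,245,180,345,260,8,"pics/s6.png",s)
for r in (165,175,185): print(im[r,255:330].sum(1).tolist())
E
```

```text
t 13.3 tcp [0.4508 0.2746 0.1076] jig [340.1 101.5] yaz 33.3 tilt [-0.008 -0.003 -1.   ] F [0.3 0.7 0.7] g 0.085
delta cm [-0.11  0.28  8.76]
[288, 292, 297, 266, 171, 129, 135, 133, 130, 154, 182, 180, 164, 265, 404, 401, 387, 362, 375, 394, 382, 374, 384, 391, 385, 395, 397, 383, 355, 341, 344, 338, 326, 332, 400, 506, 495, 496, 494, 496, 496, 494, 495, 494, 492, 494, 491, 493, 492, 490, 470, 473, 468, 454, 461, 391, 286, 440, 448, 429, 419, 428, 425, 418, 418, 422, 419, 413, 416, 433, 409, 320, 296, 338, 335]
[295, 300, 297, 283, 199, 79, 95, 95, 106, 118, 112, 116, 105, 215, 321, 329, 369, 331, 346, 381, 377, 367, 370, 380, 391, 395, 391, 374, 353, 347, 343, 333, 331, 327, 396, 505, 485, 454, 460, 458, 460, 460, 461, 459, 457, 459, 459, 458, 457, 458, 456, 458, 458, 458, 461, 406, 258, 343, 419, 427, 430, 425, 421, 413, 416, 412, 424, 418, 416, 416, 428, 365, 222, 329, 325]
[275, 274, 278, 283, 239, 111, 132, 128, 129, 131, 149, 176, 169, 181, 255, 342, 378, 365, 364, 392, 395, 373, 367, 377, 396, 399, 397, 393, 369, 347, 339, 339, 306, 259, 374, 471, 462, 447, 418, 419, 419, 419, 421, 421, 416, 420, 421, 422, 419, 422, 421, 419, 421, 419, 422, 406, 297, 305, 454, 420, 427, 429, 420, 409, 409, 412, 416, 428, 423, 426, 428, 404, 347, 345, 324]
```

View pics/t6.png

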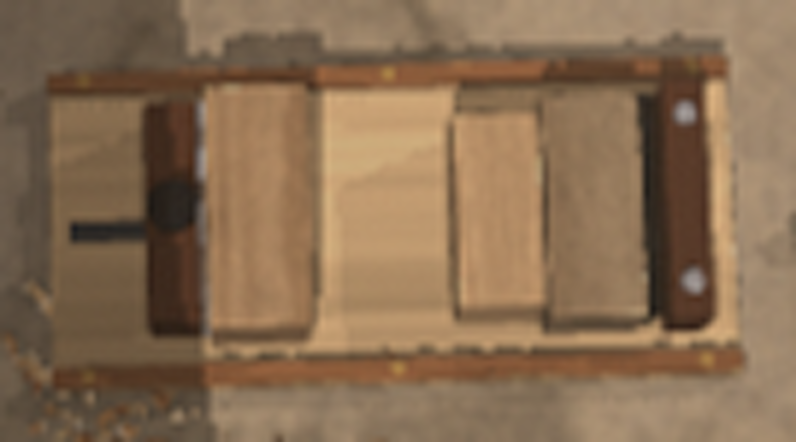

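View pics/s6.png

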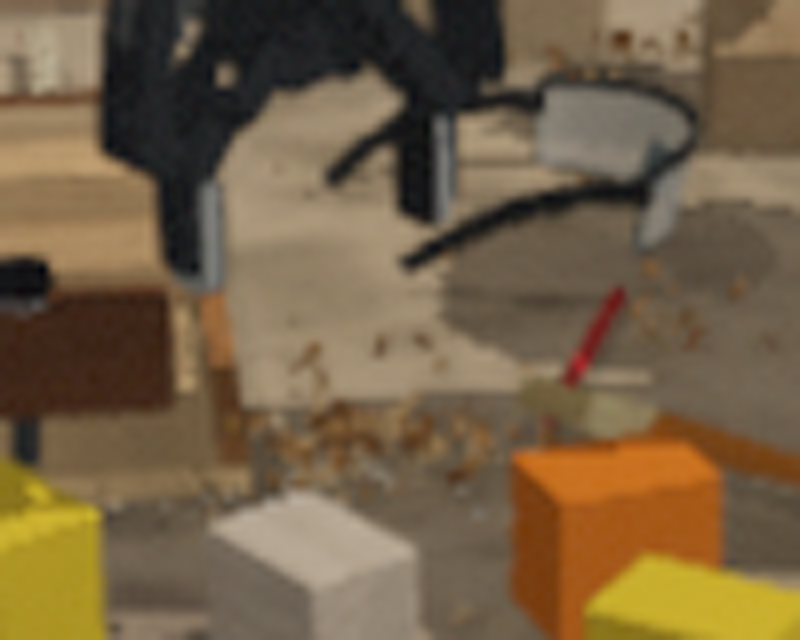

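Call:
apply_moves --pt "-0.1 0.3 2.5" --pt "-0.1 0.3 5" --pt "-0.1 0.3 7" --pt "-0.1 0.3 8.3" --pt "-0.1 0.3 9.2" --pt "-0.1 0.3 9.2" --pt "-0.1 0.3 9.2" --pt "-0.1 0.3 9.2" --pt "-0.1 0.3 9.2" --pt "-0.1 0.3 9.2" --pt "-0.1 0.3 9.2" --pt "-0.1 0.3 9.2" --pt "-0.1 0.3 9.2" --pt "-0.1 0.3 9.2" --spin '[0,0,0,0,0,0,0,0,0,0,0,0,0,0]' --gripper '[8.5,8.5,8.5,8.5,8.5,3.5,3.5,3.5,3.5,3.5,3.5,3.5,3.5,3.5]'

```text
time_s: 14.8
ee_pos: [0.459, 0.278, 0.0213]
tcp_rot: [0.475, 0.88, 0.002, 0.0]
contact_force: [2.7, 3.0, 42.7]
gripper_width: 0.0351
```

```bash
python3 - <<'E'
from h import *
go(jw(5.5,1,.13),jw(5.5,1,.03))
s=manip.capture("side")[:,:,::-1]
crop(0,235,150,335,260,7,"pics/s7.png",s)
E
```

```text
t 14.8 tcp [0.459  0.278  0.0213] jig [343.4  93.2] yaz 33.26 tilt [ 0.002  0.003 -1.   ] F [ 2.7  3.  42.7] g 0.0351
delta cm [-33.41 -10.44 -10.95]
delta cm [-33.42 -10.47  -0.95]
```

View pics/s7.png

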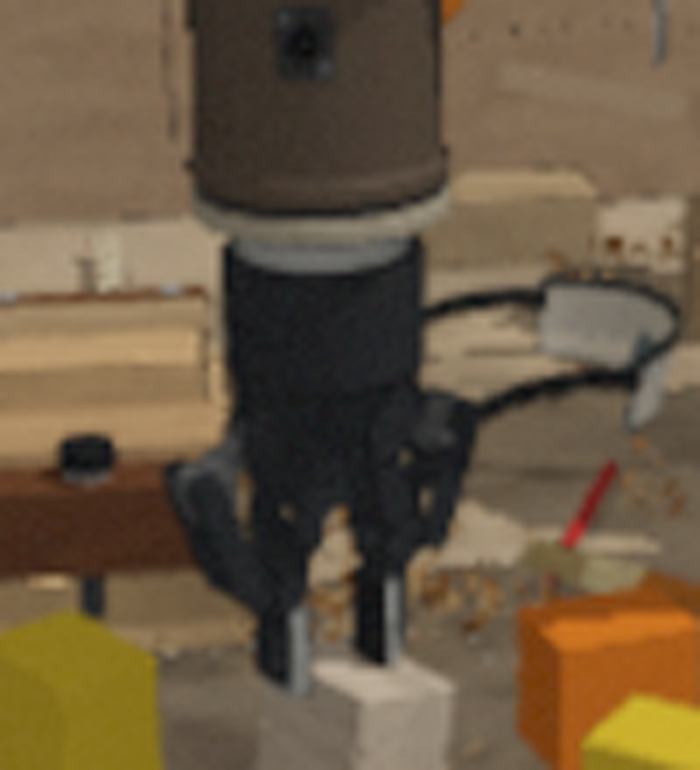

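```bash
python3 - <<'E'
from h import *
o,p,R=st()
print(proj("side",[p, p+R@[0,.0175,0],p-R@[0,.0175,0],[.453,.275,.058],[.453,.275,0]]))
crop("side",230,200,330,275,8,"pics/s8.png")
crop("top",130,150,240,240,7,"pics/t8.png")
st()
E
```

```text
t 14.85 tcp [0.459  0.278  0.0212] jig [343.4  93.2] yaz 33.26 tilt [ 0.002  0.003 -1.   ] F [ 2.4  2.9 43.3] g 0.0352
[[282.5585206  258.92713382]
 [277.38264372 260.83177326]
 [287.64222037 257.05641408]
 [284.38664871 246.15914986]
 [284.84353344 265.18796537]]
t 14.95 tcp [0.459  0.2781 0.0213] jig [343.5  93.2] yaz 33.27 tilt [ 0.002  0.003 -1.   ] F [ 2.8  3.3 43.4] g 0.0351
```

View pics/s8.png

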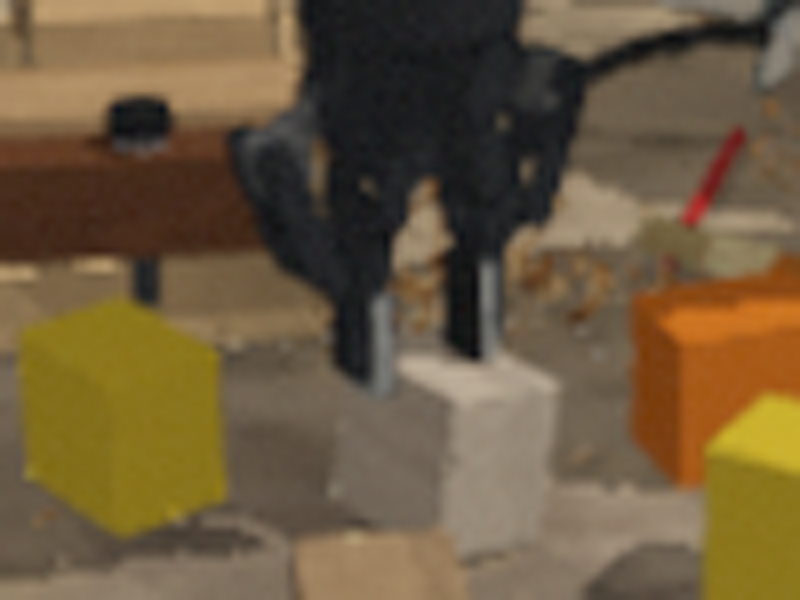

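View pics/t8.png

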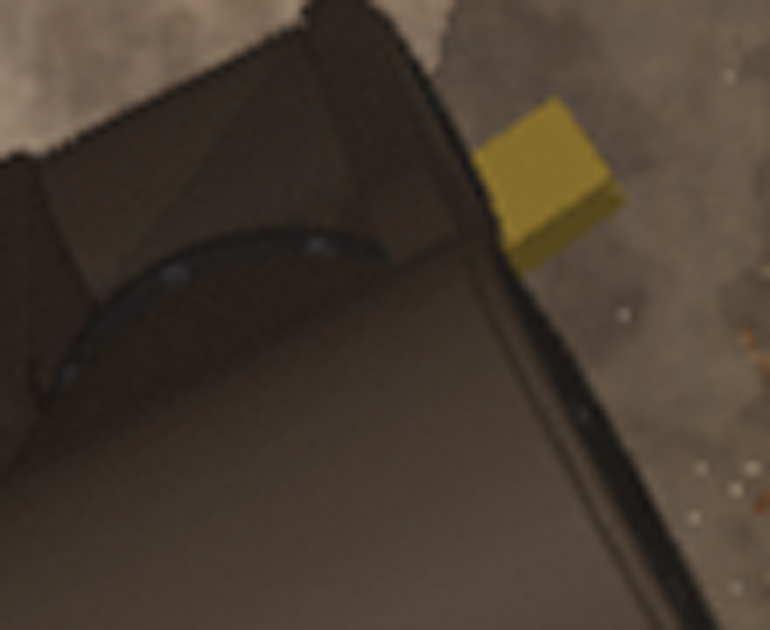

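```bash
python3 - <<'E'
from h import *
R=Rn.from_quat([.475,.88,-.003,-.003]).as_matrix();p=np.array([.4508,.2746,.1076])
for dz in (0,.013,.03,.04): print(dz,proj("side",[p+R@[0,.047,-dz],p-R@[0,.047,dz]]).round(1).tolist())
o,p,R=st()
for dz in (0,.013,.03,.04): print(dz,proj("side",[p+R@[0,.022,-dz],p-R@[0,.022,dz]]).round(1).tolist())
print(np.round(o["q"],3), np.round(o["effort"],1),np.round(o["torque"],2))
E
```

```text
0 [[270.4, 234.0], [298.5, 224.7]]
0.013 [[270.2, 229.4], [298.4, 220.3]]
0.03 [[269.9, 223.3], [298.3, 214.4]]
0.04 [[269.7, 219.7], [298.3, 211.0]]
t 14.95 tcp [0.459  0.2781 0.0213] jig [343.5  93.2] yaz 33.27 tilt [ 0.002  0.003 -1.   ] F [ 2.8  3.3 43.4] g 0.0351
0 [[276.0, 261.3], [288.9, 256.6]]
0.013 [[275.9, 257.0], [288.9, 252.3]]
0.03 [[275.7, 251.3], [288.8, 246.7]]
0.04 [[275.6, 247.9], [288.7, 243.4]]
[ 0.487  0.567  2.002  0.003  0.569 -0.096] [ -0.6 -61.7 -13.2  -0.3   0.7  -0. ] [ 0.01  0.15 -0.06]
```

```bash
python3 - <<'E'
from h import *
p=np.array([.151,.632,.1946]);R=Rn.from_quat([.117,.993,-.001,0]).as_matrix()
for dz in (0,.013,.03,.045): print(dz,proj("side",[p+R@[0,.047,-dz],p-R@[0,.047,dz]]).round(1).tolist())
# s4: tcp (.5537,-.0337,.0302), seen finger bottom ~(205+348/8,180+210/8)
print(proj("side",[[.5537,-.0337,.0302],[.5537,-.0337,.045],[.5537,-.0337,.067]]).round(1).tolist(), 205+348/8,180+210/8)
s=cv2.imread("pics/side0.png"); crop(0,440,130,540,260,5,"pics/s0t.png",s)
E
```

```text
0 [[473.2, 269.1], [459.5, 244.7]]
0.013 [[474.3, 262.2], [460.5, 238.4]]
0.03 [[475.8, 253.0], [461.7, 230.1]]
0.045 [[477.2, 244.7], [462.8, 222.6]]
[[249.4, 215.8], [249.2, 211.8], [248.8, 205.8]] 248.5 206.25
```

View pics/s0t.png

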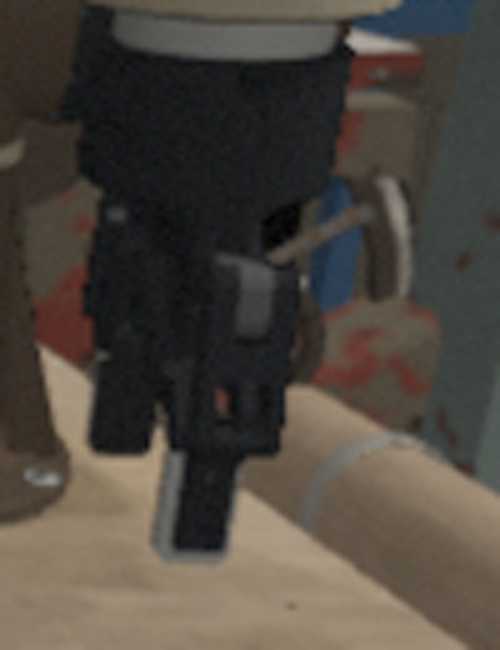

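The reading shows 43 N upward. In the side picture the fingertips (277,248) and (290,244) stand on top of the pale block, although the reported TCP is z=0.021. The real tips are about 34 mm higher than reported, and the start picture shows the same offset. I lift off at once and plan heights with that offset.

Call:
apply_moves --pt "0 0 -1" --pt "0 0 -3" --pt "0 0 -5" --pt "0 0 -6" --pt "0 0 -6" --pt "0 0 -6" --spin '[0,0,0,0,0,0]' --gripper '[3.5,3.5,8.5,8.5,8.5,8.5]'

```text
time_s: 15.55
ee_pos: [0.4588, 0.2778, 0.0811]
tcp_rot: [0.475, 0.88, 0.002, 0.0]
contact_force: [-0.2, -0.7, 0.1]
gripper_width: 0.0847
```

```bash
python3 - <<'E'
from h import *
go([.453,.275,.08],[.453,.275,-.02])
s=manip.capture("side")[:,:,::-1]
crop(0,230,190,330,275,8,"pics/s9.png",s)
crop("top",130,150,240,240,7,"pics/t9.png")
print([(np.round(d["at"],3).tolist(),round(d["conf"],2)) for d in manip.boxes_of("side","pale_c")][:5])
E
```

```text
t 15.55 tcp [0.4588 0.2778 0.0811] jig [343.2  93.4] yaz 33.26 tilt [ 0.002  0.003 -1.   ] F [-0.2 -0.7  0.1] g 0.0847
delta cm [ 0.08 -0.64  0.11]
delta cm [ 0.07 -0.68 10.11]
[([0.563, 0.253, 0.038], 0.91), ([0.352, 0.247, 0.042], 0.84), ([0.453, 0.293, 0.042], 0.77), ([0.244, 0.413, 0.043], 0.64)]
```

View pics/s9.png

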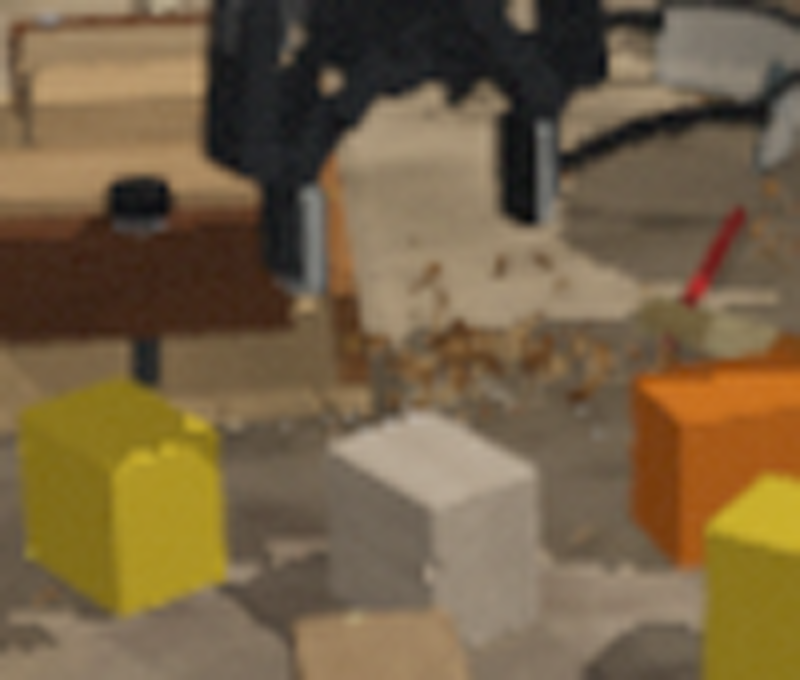

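View pics/t9.png

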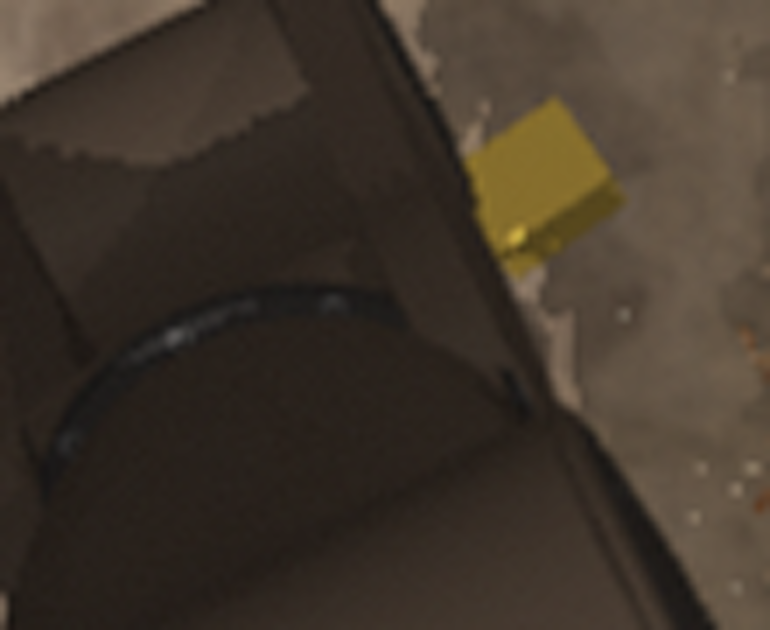

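```bash
python3 - <<'E'
from h import *
o,p,R=st()
for dz in (.04,.047,.05): print(dz,proj("side",[p+R@[0,.043,-dz],p-R@[0,.043,dz]]).round(1).tolist())
c=np.array([(271.5,246.2),(281.3,241.2),(296.9,248.1),(284.4,254)])
w=unproj("side",c,.058); print(w.round(4).tolist(),w.mean(0))
E
```

```text
t 15.7 tcp [0.4583 0.2776 0.0804] jig [343.   93.9] yaz 33.26 tilt [ 0.001  0.002 -1.   ] F [ 0.6 -0.2 -0.5] g 0.0851
0.04 [[268.6, 229.5], [294.7, 221.4]]
0.047 [[268.5, 227.0], [294.7, 219.0]]
0.05 [[268.5, 225.9], [294.6, 217.9]]
[[0.4878, 0.2714, 0.058], [0.4594, 0.2427, 0.058], [0.4205, 0.2905, 0.058], [0.4561, 0.3213, 0.058]] [0.45594874 0.28146372 0.058     ]
```

Call:
apply_moves --pt "0.2 -0.3 2" --pt "0.2 -0.3 4" --pt "0.2 -0.3 5.5" --pt "0.2 -0.3 6.5" --pt "0.2 -0.3 7.5" --pt "0.2 -0.3 8.5" --pt "0.2 -0.3 9.4" --pt "0.2 -0.3 10.2" --pt "0.2 -0.3 10.2" --spin '[0,0,0,0,0,0,0,0,0]' --gripper '[8.5,8.5,8.5,8.5,8.5,8.5,8.5,8.5,8.5]'

```text
time_s: 16.6
ee_pos: [0.4543, 0.2776, -0.0225]
tcp_rot: [0.475, 0.88, 0.001, -0.0]
contact_force: [0.4, -0.3, 0.6]
gripper_width: 0.0851
```

```bash
python3 - <<'E'
from h import *
st()
crop("side",230,190,330,275,8,"pics/s10.png")
E
```

```text
t 16.6 tcp [ 0.4543  0.2776 -0.0225] jig [343.   97.9] yaz 33.26 tilt [-0.     0.002 -1.   ] F [ 0.4 -0.3  0.6] g 0.0851
```

View pics/s10.png

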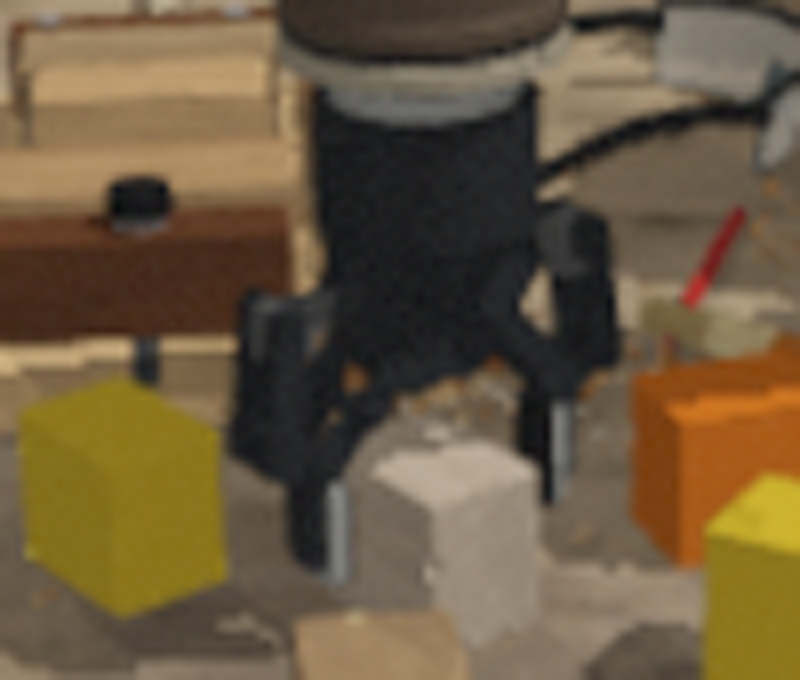

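The open fingers now straddle the block at reported z −0.0225 with no contact, which confirms the offset. Closing.

Call:
apply_moves --pt "0 0 0" --pt "0 0 0" --pt "0 0 0" --pt "0 0 0" --pt "0 0 0" --pt "0 0 0" --pt "0 0 0" --spin '[0,0,0,0,0,0,0]' --gripper '[3.5,3.5,3.5,3.5,3.5,3.5,3.5]'

```text
time_s: 17.35
ee_pos: [0.4549, 0.2779, -0.0215]
tcp_rot: [0.475, 0.88, 0.001, -0.0]
contact_force: [-0.2, -1.2, 6.6]
gripper_width: 0.0443
```

```bash
python3 - <<'E'
from h import *
go([.4543,.2776,.1])
crop("side",230,190,330,275,8,"pics/s11.png")
E
```

```text
t 17.35 tcp [ 0.4549  0.2779 -0.0215] jig [343.3  97.4] yaz 33.26 tilt [ 0.001  0.002 -1.   ] F [-0.2 -1.2  6.6] g 0.0443
delta cm [  0.03  -0.03 -12.15]
```

View pics/s11.png

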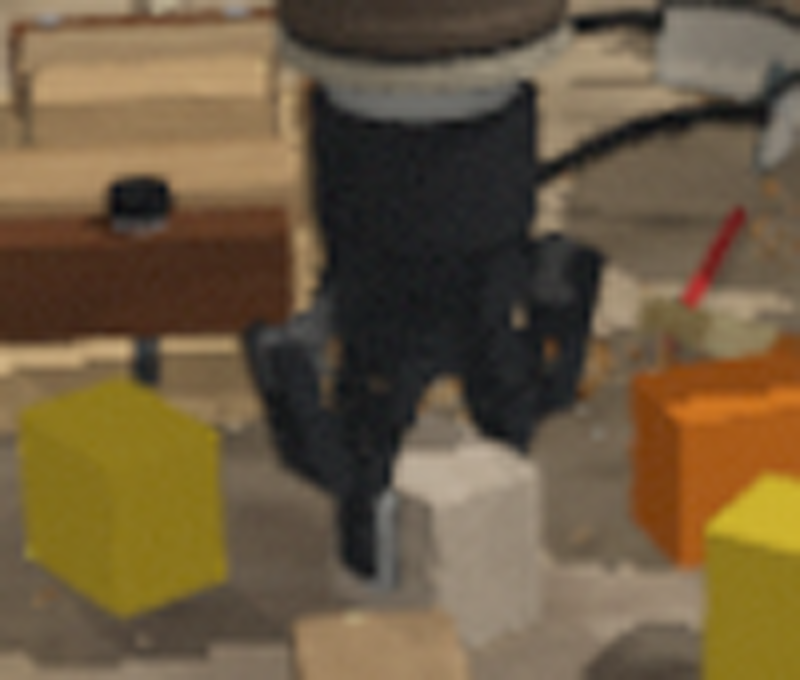

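```bash
python3 - <<'E'
from h import *
go(jw(6,1,.1))
E
```

```text
t 17.4 tcp [ 0.4549  0.2779 -0.0215] jig [343.3  97.3] yaz 33.27 tilt [ 0.001  0.002 -1.   ] F [-1.1 -0.2  6. ] g 0.0442
delta cm [-33.58 -10.07 -12.22]
```

Call:
apply_moves --pt "0 0 -0.5" --pt "0 0 -2" --pt "0 0 -5" --pt "0 0 -8" --pt "0 0 -11" --pt "0 0 -12.1" --pt "0 0 -12.1" --spin '[0,0,0,0,0,0,0]' --gripper '[3.5,3.5,3.5,3.5,3.5,3.5,3.5]'

```text
time_s: 18.1
ee_pos: [0.4557, 0.2781, 0.1011]
tcp_rot: [0.475, 0.88, 0.003, 0.001]
contact_force: [0.2, 0.8, -1.6]
gripper_width: 0.0445
```

```bash
python3 - <<'E'
from h import *
go(jw(6,1,.1))
crop("side",205,150,345,260,5.7,"pics/s12.png")
E
```

```text
t 18.1 tcp [0.4557 0.2781 0.1011] jig [343.5  96.5] yaz 33.27 tilt [ 0.004  0.004 -1.   ] F [ 0.2  0.8 -1.6] g 0.0445
delta cm [-3.357e+01 -1.018e+01  2.000e-02]
```

View pics/s12.png

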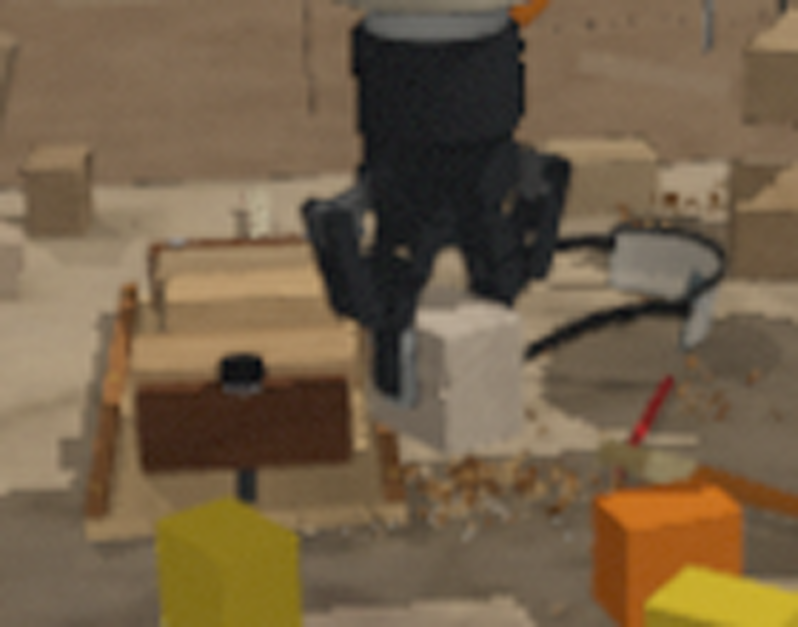

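The block is held and lifted. Next I carry it over the gap.

Call:
apply_moves --pt "-3 -0.9 0" --pt "-6.5 -2 0" --pt "-10 -3 0" --pt "-14 -4.2 0" --pt "-18 -5.5 0" --pt "-22 -6.7 0" --pt "-26 -7.9 0" --pt "-29.5 -9 0" --pt "-32 -9.7 0" --pt "-33.6 -10.2 0" --pt "-33.6 -10.2 0" --pt "-33.6 -10.2 0" --spin '[3,7,11,15,19,23,26,29,31,32.7,32.7,32.7]' --gripper '[3.5,3.5,3.5,3.5,3.5,3.5,3.5,3.5,3.5,3.5,3.5,3.5]'

```text
time_s: 19.35
ee_pos: [0.5531, -0.0587, 0.098]
tcp_rot: [0.704, 0.711, 0.001, -0.001]
contact_force: [-0.5, 0.2, -0.6]
gripper_width: 0.0445
```

```bash
python3 - <<'E'
from h import *
go(jw(6,1,.06),jw(6,1,-.008))
im=manip.capture("top")[:,:,::-1];s=manip.capture("side")[:,:,::-1]
crop(0,235,140,370,215,5.9,"pics/t13.png",im)
crop(0,205,160,305,250,8,"pics/s13.png",s)
E
```

```text
t 19.35 tcp [ 0.5531 -0.0587  0.098 ] jig [5.7 2.7] yaz 0.56 tilt [ 0.     0.003 -1.   ] F [-0.5  0.2 -0.6] g 0.0445
delta cm [0.02 0.16 3.8 ]
delta cm [-1.00e-02  1.60e-01  1.06e+01]
```

View pics/t13.png

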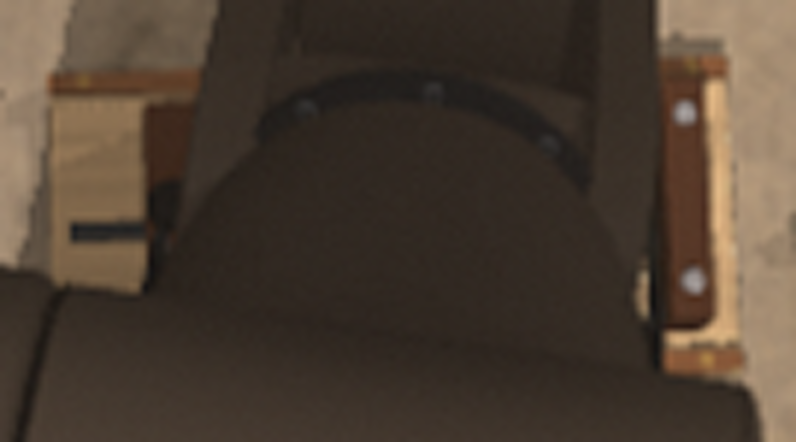

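View pics/s13.png

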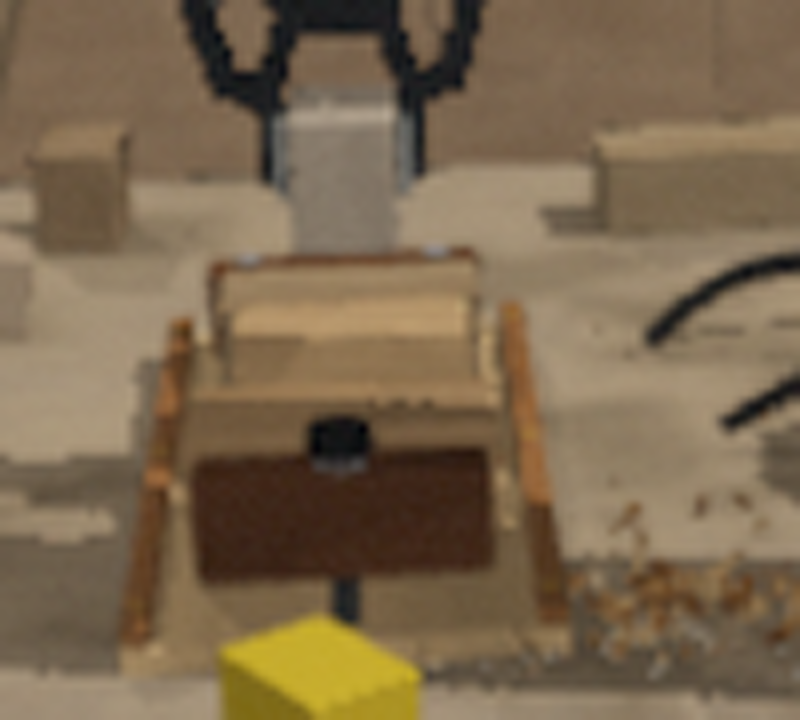

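```bash
python3 - <<'E'
from h import *
for u in (30,37,44): print(u,proj("side",[jw(u,2.7,.1195),jw(u,2.7,.1775)]).round(1).tolist())
E
```

```text
30 [[248.3, 191.1], [247.3, 174.4]]
37 [[248.3, 191.7], [247.3, 175.0]]
44 [[248.2, 192.3], [247.3, 175.6]]
```

Call:
apply_moves --pt "0 0.2 2" --pt "0 0.2 4" --pt "0 0.2 4.6" --pt "0 0.2 5.0" --pt "0 0.2 5.4" --pt "0 0.2 5.8" --pt "0 0.2 6.2" --spin '[0,0,0,0,0,0,0]' --gripper '[3.5,3.5,3.5,3.5,3.5,3.5,3.5]'

```text
time_s: 20.15
ee_pos: [0.5557, -0.0579, 0.0367]
tcp_rot: [0.703, 0.711, 0.002, -0.0]
contact_force: [0.2, 0.3, -1.7]
gripper_width: 0.0443
```

```bash
python3 - <<'E'
from h import *
go(jw(6,1,-.008))
E
```

```text
t 20.15 tcp [ 0.5557 -0.0579  0.0367] jig [6.5 0.1] yaz 0.64 tilt [ 0.002  0.003 -1.   ] F [ 0.2  0.3 -1.7] g 0.0443
delta cm [-0.07 -0.1   4.47]
```

The block's bottom is below the tops of B and C with no contact. Continuing down.

Call:
apply_moves --pt "0 0 0.6" --pt "0 0 1.2" --pt "0 0 1.8" --pt "0 0 2.4" --pt "0 0 3.0" --pt "0 0 3.5" --pt "0 0 3.9" --pt "0 0 4.2" --pt "0 0 4.3" --spin '[0,0,0,0,0,0,0,0,0]' --gripper '[3.5,3.5,3.5,3.5,3.5,3.5,3.5,3.5,3.5]'

```text
time_s: 21.05
ee_pos: [0.5557, -0.0577, -0.0066]
tcp_rot: [0.703, 0.711, 0.002, -0.001]
contact_force: [0.6, 0.1, -1.4]
gripper_width: 0.0444
```

```bash
python3 - <<'E'
from h import *
st()
crop("side",205,160,305,250,8,"pics/s14.png")
E
```

```text
t 21.05 tcp [ 0.5557 -0.0577 -0.0066] jig [6.7 0. ] yaz 0.64 tilt [ 0.002  0.003 -1.   ] F [ 0.6  0.1 -1.4] g 0.0444
```

View pics/s14.png

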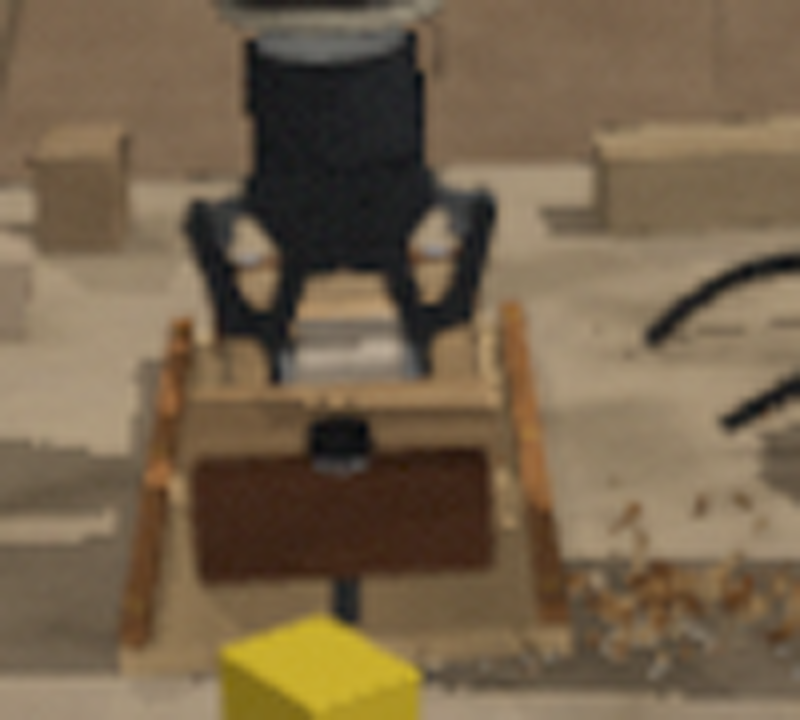

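Call:
apply_moves --pt "0 0 0.1" --pt "0 0 0.15" --pt "0 0 0.2" --pt "0 0 0.25" --spin '[0,0,0,0]' --gripper '[3.5,3.5,3.5,3.5]'

```text
time_s: 21.5
ee_pos: [0.5558, -0.0577, -0.009]
tcp_rot: [0.703, 0.711, 0.002, -0.0]
contact_force: [0.4, -0.1, -0.7]
gripper_width: 0.0444
```

Call:
apply_moves --pt "0 0 0.05" --pt "0 0 0.1" --pt "0 0 0.15" --spin '[0,0,0]' --gripper '[3.5,3.5,3.5]'

```text
time_s: 21.8
ee_pos: [0.5558, -0.0577, -0.0095]
tcp_rot: [0.703, 0.711, 0.002, -0.0]
contact_force: [-6.5, 1.9, 32.3]
gripper_width: 0.0442
```

Contact with the board, but stiffer than expected at 32 N. I relieve it at once and release.

Call:
apply_moves --pt "0 0 0" --pt "0 0 0" --pt "0 0 0" --pt "0 0 0" --pt "0 0 0" --spin '[0,0,0,0,0]' --gripper '[3.5,5.5,6.5,6.5,6.5]'

```text
time_s: 22.3
ee_pos: [0.5558, -0.0577, -0.0097]
tcp_rot: [0.703, 0.711, 0.002, -0.0]
contact_force: [0.1, -0.1, -0.3]
gripper_width: 0.0646
```

```bash
python3 - <<'E'
from h import *
st()
crop("side",205,160,305,250,8,"pics/s15.png")
E
```

```text
t 22.3 tcp [ 0.5558 -0.0577 -0.0097] jig [ 6.7 -0. ] yaz 0.65 tilt [ 0.002  0.003 -1.   ] F [ 0.1 -0.1 -0.3] g 0.0646
```

View pics/s15.png

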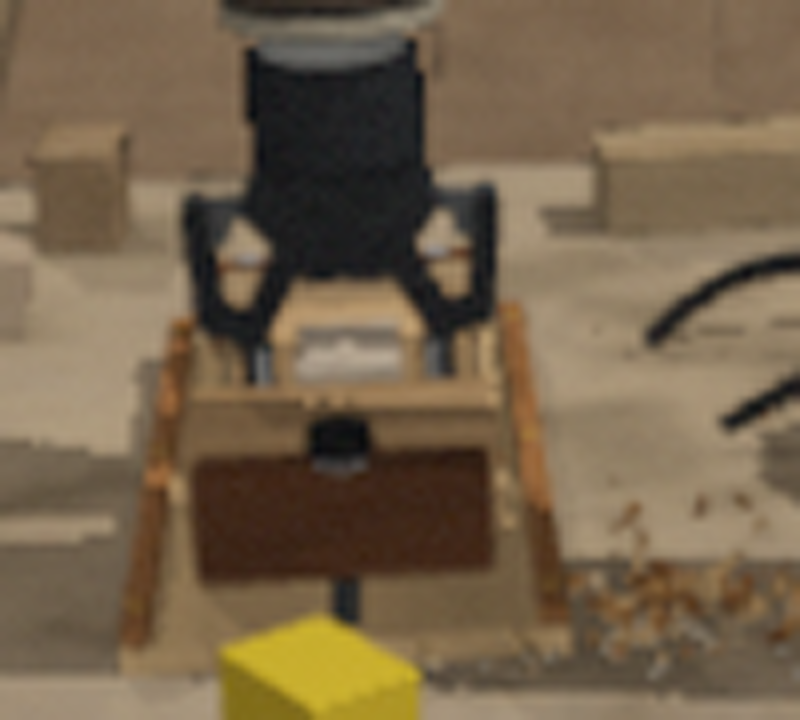

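Call:
apply_moves --pt "0 0 -2" --pt "0 0 -5" --pt "0 0 -9" --pt "0 0 -12" --pt "4 0 -12" --pt "8 0 -12" --pt "12 0 -12" --pt "14.8 -0.1 -12" --pt "14.8 -0.1 -12" --pt "14.8 -0.1 -12" --spin '[0,0,0,0,0,0,0,0,0,0]' --gripper '[6.5,6.5,6.5,6.5,0,0,0,0,0,0]'

```text
time_s: 23.35
ee_pos: [0.5527, 0.0904, 0.1108]
tcp_rot: [0.703, 0.712, 0.002, -0.0]
contact_force: [-0.1, 0.0, 0.4]
gripper_width: 0.0001
```

```bash
python3 - <<'E'
from h import *
go(jw(155,1,-.006))
im=manip.capture("top")[:,:,::-1];s=manip.capture("side")[:,:,::-1]
crop(0,235,140,370,215,5.9,"pics/t16.png",im)
crop(0,205,160,305,250,8,"pics/s16.png",s)
E
```

```text
t 23.35 tcp [0.5527 0.0904 0.1108] jig [154.8   1.5] yaz 0.74 tilt [ 0.002  0.003 -1.   ] F [-0.1  0.   0.4] g 0.0001
delta cm [-0.02  0.03 11.68]
```

View pics/t16.png

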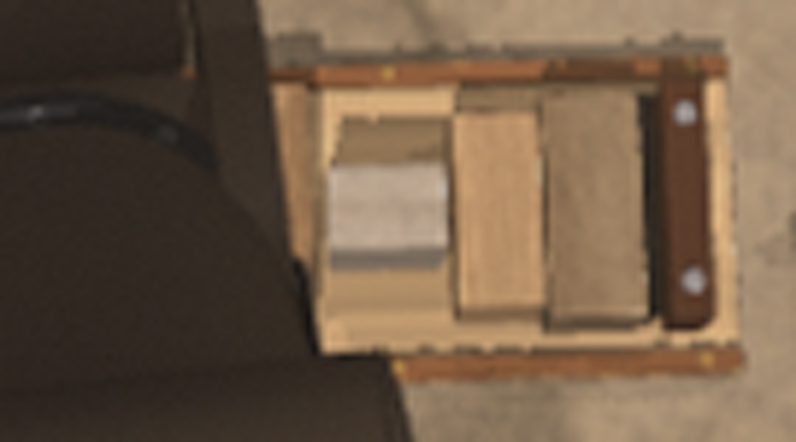

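View pics/s16.png

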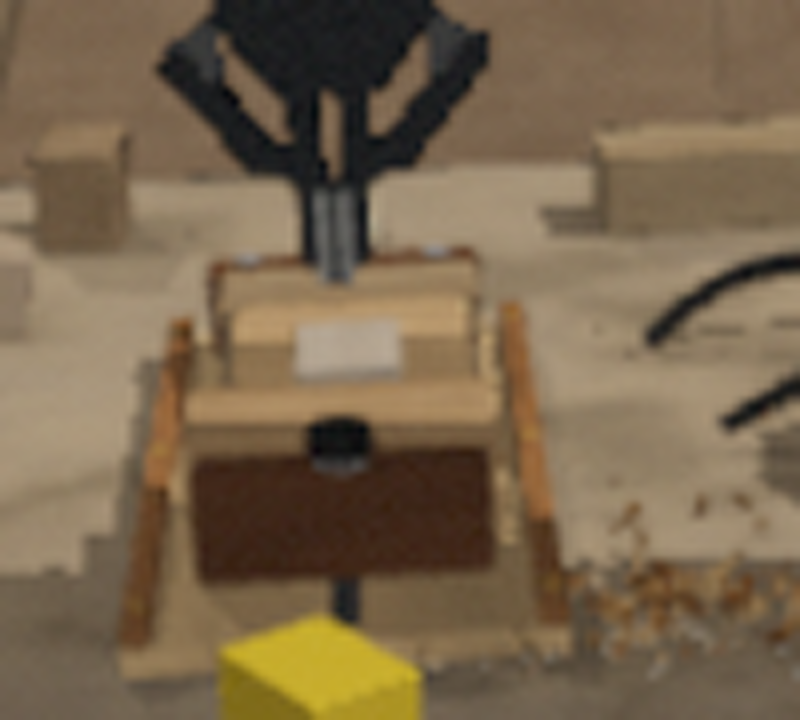

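The pale block stands upright in the gap beside B, at (388,215) in the top crop, aligned and centred. Next I go down behind the jaw.

Call:
apply_moves --pt "0 0 3" --pt "0 0 6" --pt "0 0 8" --pt "0 0 9.2" --pt "0 0 10.2" --pt "0 0 11" --pt "0 0 11.5" --pt "0 0 11.5" --spin '[0,0,0,0,0,0,0,0]' --gripper '[0,0,0,0,0,0,0,0]'

```text
time_s: 24.25
ee_pos: [0.553, 0.0896, -0.0044]
tcp_rot: [0.703, 0.711, 0.002, -0.0]
contact_force: [0.0, 0.4, 0.1]
gripper_width: 0.0001
```

```bash
python3 - <<'E'
from h import *
st()
crop("side",205,160,305,250,8,"pics/s17.png")
E
```

```text
t 24.25 tcp [ 0.553   0.0896 -0.0044] jig [154.    1.2] yaz 0.63 tilt [ 0.002  0.003 -1.   ] F [0.  0.4 0.1] g 0.0001
```

View pics/s17.png

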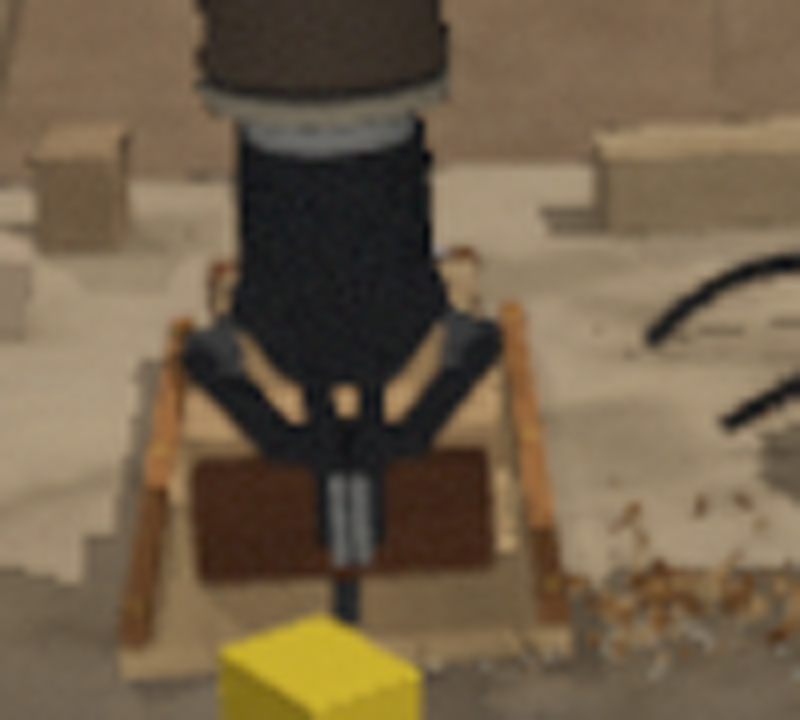

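Call:
apply_moves --pt "-0.3 0 0" --pt "-0.6 0 0" --pt "-0.8 0 0" --pt "-0.9 0 0" --pt "-1.0 0 0" --pt "-1.1 0 0" --pt "-1.2 0 0" --pt "-1.3 0 0" --pt "-1.4 0 0" --pt "-1.5 0 0" --spin '[0,0,0,0,0,0,0,0,0,0]' --gripper '[0,0,0,0,0,0,0,0,0,0]'

```text
time_s: 25.3
ee_pos: [0.5537, 0.0751, -0.0037]
tcp_rot: [0.703, 0.711, 0.002, -0.0]
contact_force: [-0.6, 7.2, 5.0]
gripper_width: -0.0003
```

Call:
apply_moves --pt "-0.1 0 0" --pt "-0.2 0 0" --pt "-0.3 0 0" --pt "-0.4 0 0" --spin '[0,0,0,0]' --gripper '[0,0,0,0]'

```text
time_s: 25.7
ee_pos: [0.5537, 0.0715, -0.0036]
tcp_rot: [0.703, 0.711, 0.002, -0.0]
contact_force: [-1.2, 6.7, 0.1]
gripper_width: -0.0001
```

Call:
apply_moves --pt "-0.1 0 0" --pt "-0.2 0 0" --pt "-0.3 0 0" --pt "-0.4 0 0" --pt "-0.5 0 0" --spin '[0,0,0,0,0]' --gripper '[0,0,0,0,0]'

```text
time_s: 26.2
ee_pos: [0.5538, 0.0668, -0.0036]
tcp_rot: [0.703, 0.711, 0.003, -0.0]
contact_force: [0.6, 7.5, -1.6]
gripper_width: -0.0
```

Call:
apply_moves --pt "-0.1 0 0" --pt "-0.2 0 0" --pt "-0.3 0 0" --spin '[0,0,0]' --gripper '[0,0,0]'

```text
time_s: 26.5
ee_pos: [0.5538, 0.0645, -0.0036]
tcp_rot: [0.703, 0.711, 0.003, -0.001]
contact_force: [0.2, 11.4, -0.9]
gripper_width: -0.0
```

```bash
python3 - <<'E'
from h import *
st()
im=manip.capture("top")[:,:,::-1]
crop(0,235,140,370,215,5.9,"pics/t18.png",im)
crop("side",205,160,305,250,8,"pics/s18.png")
E
```

```text
t 26.5 tcp [ 0.5538  0.0645 -0.0036] jig [128.9   0.7] yaz 0.6 tilt [ 0.003  0.005 -1.   ] F [ 0.2 11.4 -0.9] g -0.0
```

View pics/t18.png

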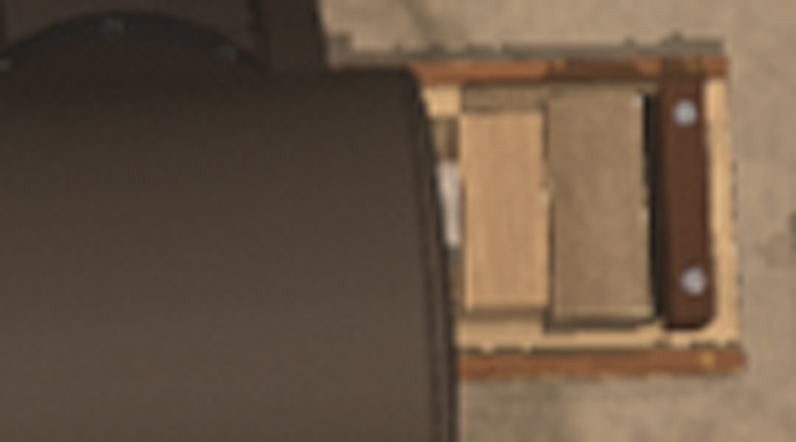

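View pics/s18.png

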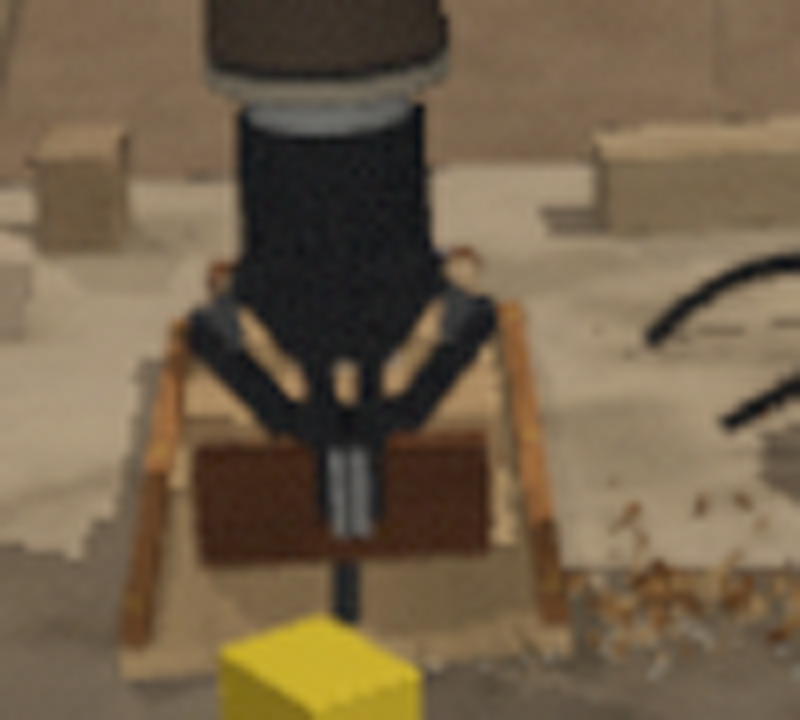

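The whole row is now moving (11 N). Next come fine steps to feel the rubber pad.

Call:
apply_moves --pt "-0.05 0 0" --pt "-0.1 0 0" --spin '[0,0]' --gripper '[0,0]'

```text
time_s: 26.8
ee_pos: [0.5539, 0.0642, -0.0036]
tcp_rot: [0.703, 0.711, 0.003, -0.001]
contact_force: [-0.4, 13.6, -1.1]
gripper_width: -0.0003
```

Call:
apply_moves --pt "-0.05 0 0" --pt "-0.1 0 0" --spin '[0,0]' --gripper '[0,0]'

```text
time_s: 27.0
ee_pos: [0.5538, 0.0641, -0.0036]
tcp_rot: [0.704, 0.711, 0.003, -0.001]
contact_force: [0.4, 14.9, -1.4]
gripper_width: -0.0001
```

Call:
apply_moves --pt "-0.05 0 0" --pt "-0.05 0 0" --pt "-0.05 0 0" --pt "-0.05 0 0" --spin '[0,0,0,0]' --gripper '[0,0,0,0]'

```text
time_s: 27.4
ee_pos: [0.5538, 0.0641, -0.0036]
tcp_rot: [0.704, 0.711, 0.004, -0.001]
contact_force: [-0.1, 7.9, -0.9]
gripper_width: 0.0
```

```bash
python3 - <<'E'
from h import *
st()
im=manip.capture("top")[:,:,::-1]
crop(0,300,145,370,210,9,"pics/t19.png",im)
E
```

```text
t 27.4 tcp [ 0.5538  0.0641 -0.0036] jig [128.5   0.6] yaz 0.57 tilt [ 0.003  0.007 -1.   ] F [-0.1  7.9 -0.9] g 0.0
```

View pics/t19.png

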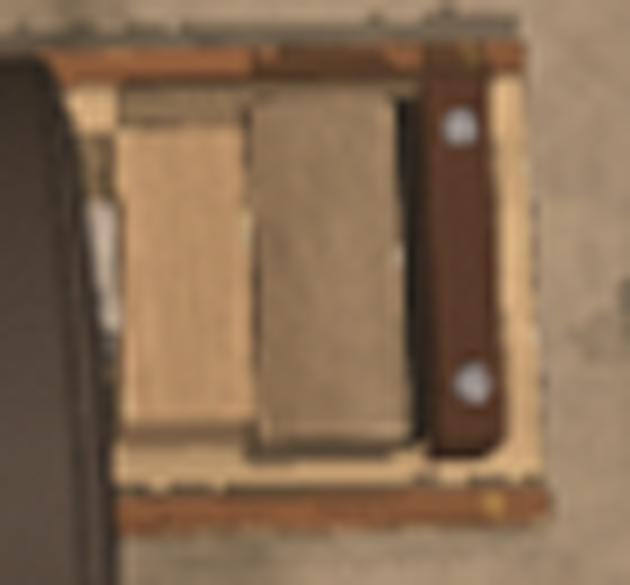

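Call:
apply_moves --pt "-0.06 0 0" --pt "-0.09 0 0" --pt "-0.11 0 0" --pt "-0.11 0 0" --spin '[0,0,0,0]' --gripper '[0,0,0,0]'

```text
time_s: 27.85
ee_pos: [0.5539, 0.064, -0.0036]
tcp_rot: [0.704, 0.711, 0.004, -0.002]
contact_force: [-0.3, 14.3, -2.1]
gripper_width: -0.0003
```

```bash
python3 - <<'E'
from h import *
for i in range(4):
    manip.capture("side") if i else 0
    o=manip.observe(); print(o["ee_pos"].tolist() if hasattr(o["ee_pos"],"tolist") else o["ee_pos"],o["contact_force"])
E
```

```text
[0.5538669803646288, 0.06397860430221435, -0.0035820049335488283] [-0.26291127 14.31569409 -2.06669522]
[0.5538622987841212, 0.06400591932350091, -0.0035829845862257667] [-0.6912092  13.844614   -1.61105118]
[0.5538308496810784, 0.06399003236601432, -0.0036038899161799087] [-0.7120391 14.8727458 -2.4089116]
[0.553883249519142, 0.06398618060163286, -0.0035771777938420346] [-0.06240366 13.48309746 -1.33714959]
```

Call:
apply_moves --pt "-0.1 0 0" --pt "-0.12 0 0" --pt "-0.13 0 0" --pt "-0.13 0 0" --spin '[0,0,0,0]' --gripper '[0,0,0,0]'

```text
time_s: 28.4
ee_pos: [0.5539, 0.0638, -0.0036]
tcp_rot: [0.704, 0.71, 0.004, -0.002]
contact_force: [0.1, 16.6, -1.6]
gripper_width: -0.0001
```

Call:
apply_moves --pt "-0.12 0 0" --pt "-0.14 0 0" --pt "-0.145 0 0" --pt "-0.145 0 0" --spin '[0,0,0,0]' --gripper '[0,0,0,0]'

```text
time_s: 28.8
ee_pos: [0.5539, 0.0636, -0.0036]
tcp_rot: [0.704, 0.71, 0.005, -0.002]
contact_force: [-0.8, 17.4, -2.5]
gripper_width: 0.0001
```

17.4 N with the pad yielding at about 0.1–0.2 mm per step. Now I back away and inspect.

Call:
apply_moves --pt "0.1 0 0" --pt "0.4 0 0" --pt "1 0 0" --pt "1.8 0 0" --pt "2 0 -3" --pt "2 0 -7" --pt "2 0 -11" --pt "6 0 -14" --pt "10 0 -16" --pt "14 -3 -16" --pt "18 -6 -16" --pt "22 -6 -16" --pt "26 -6 -16" --pt "26 -6 -16" --spin '[0,0,0,0,0,0,0,0,0,0,0,0,0,0]' --gripper '[0,0,0,0,0,0,0,0,0,0,0,0,0,0]'

```text
time_s: 30.2
ee_pos: [0.4905, 0.3263, 0.1591]
tcp_rot: [0.703, 0.712, 0.006, -0.002]
contact_force: [1.2, -0.1, 0.4]
gripper_width: 0.0001
```

```bash
python3 - <<'E'
from h import *
st()
im=manip.capture("top")[:,:,::-1]; cv2.imwrite("pics/top20.png",im)
crop(0,235,140,370,215,5.9,"pics/t20.png",im)
crop(0,255,145,325,210,9,"pics/t20a.png",im)
crop("side",205,160,305,250,8,"pics/s20.png")
for r in (165,175,185): print(im[r,265:360].sum(1).tolist())
E
```

```text
t 30.2 tcp [0.4905 0.3263 0.1591] jig [391.4  61.2] yaz 0.73 tilt [ 0.005  0.012 -1.   ] F [ 1.2 -0.1  0.4] g 0.0001
[173, 186, 181, 187, 184, 184, 181, 177, 185, 233, 325, 400, 373, 369, 397, 394, 383, 381, 397, 395, 398, 402, 399, 372, 344, 350, 352, 343, 344, 340, 336, 338, 339, 337, 339, 335, 336, 336, 338, 340, 332, 314, 317, 309, 294, 300, 254, 290, 449, 456, 438, 427, 431, 431, 426, 426, 425, 425, 416, 423, 441, 415, 349, 346, 336, 339, 341, 353, 362, 352, 346, 350, 359, 367, 364, 356, 366, 378, 332, 181, 119, 122, 151, 196, 194, 194, 192, 191, 190, 227, 372, 483, 473, 454, 421]
[134, 115, 116, 111, 115, 118, 117, 119, 115, 200, 336, 387, 353, 343, 371, 385, 372, 374, 383, 393, 398, 398, 388, 369, 355, 352, 342, 329, 373, 467, 462, 460, 453, 459, 465, 468, 461, 462, 467, 464, 452, 443, 452, 457, 459, 451, 453, 405, 336, 424, 432, 436, 426, 427, 416, 425, 416, 428, 423, 424, 423, 434, 381, 236, 329, 331, 325, 336, 347, 357, 370, 364, 369, 371, 373, 376, 368, 365, 386, 329, 110, 123, 137, 172, 200, 191, 193, 193, 186, 178, 337, 505, 494, 455, 388]
[190, 180, 176, 178, 180, 180, 177, 170, 153, 264, 388, 382, 376, 365, 380, 401, 392, 373, 379, 395, 403, 398, 404, 397, 359, 350, 342, 329, 268, 235, 303, 348, 343, 348, 364, 356, 346, 340, 347, 345, 341, 344, 359, 384, 386, 387, 372, 283, 312, 459, 428, 434, 436, 422, 412, 416, 418, 422, 435, 430, 433, 441, 409, 328, 334, 328, 330, 331, 340, 353, 364, 360, 359, 367, 373, 365, 365, 359, 360, 327, 188, 112, 121, 150, 191, 186, 215, 275, 269, 187, 219, 371, 477, 470, 456]
```

View pics/t20.png

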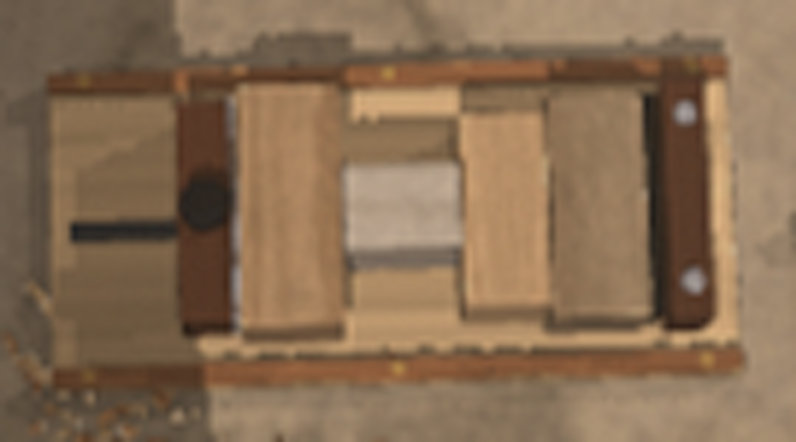

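View pics/t20a.png

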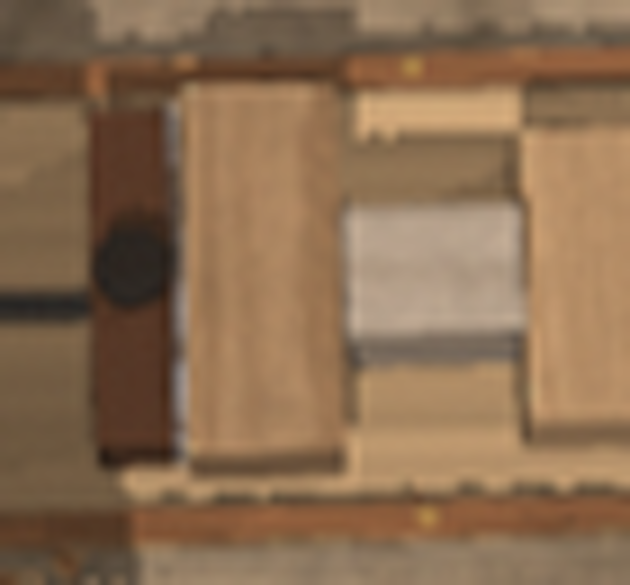

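View pics/s20.png

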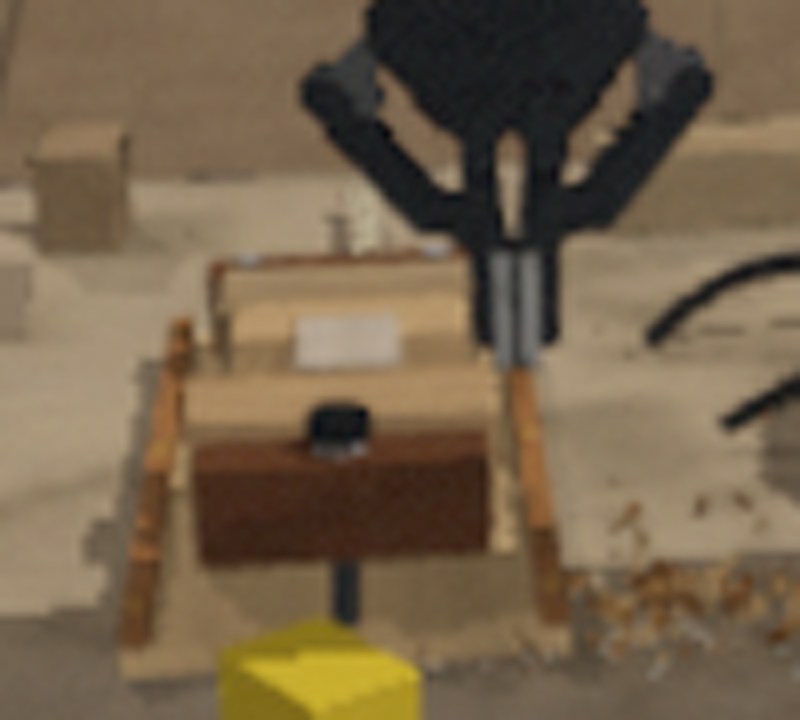

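```bash
python3 - <<'E'
from h import *
st(); manip.job_done(); print("done")
E
```

```text
t 30.3 tcp [0.4902 0.3225 0.1586] jig [387.6  61.5] yaz 0.66 tilt [ 0.003  0.01  -1.   ] F [ 0.3 -0.6  0.3] g -0.0
the job is handed in; nothing more can be done
done
```

The pale block is in the row and the row is squeezed against the stop, but I went over the 20 N limit twice on the way. I nudged C and the jaw back until the gap was about 73 mm and set the pale block upright in it near the centre line. I then pushed the jaw in from behind to 17.4 N and handed the job in at 30 s.

**Last checks:** The final top and side pictures show A, B, pale, C and the jaw with no visible gaps and the pale block upright. The other things on the bench look unmoved in the parts I viewed. Over the last 0.9 mm of the push the force rose from 11.4 to 17.4 N, which fits the rubber pad being compressed. I did not push a second time to confirm it stayed tight after release.

**Over the limit:**
- **43 N on the pale block:** The fingertips were really about 34 mm higher than the reported TCP height, so they came down on top of the block. That was above 40 N, though through the fingers rather than the gripper's body. I lifted off and corrected for the offset; the block had not visibly moved.
- **32 N on the board:** The final setting-down met the board harder than I expected. I relieved it at once.

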